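# Put the batter test bobs away standing under the stall's cover

### The job

Put the batter test bobs away: take the domed cover off the round dish and set it aside, then hold each bob that lies on the draining rack by its middle ball to find its heavy end, and stand it upright, heavy end down, on the dish floor near the middle. When all of them stand, set the cover back over them so that it sits fully home and level on the dish, and leave the sauce bottle and the dip cup where they are.

Things in the scene. Friction and masses are not known exactly. Their poses are not given: they have to be found in the camera images.
- bob1_mid (a point): Sealed metal test bob, 84 mm long: a 30 mm ball amid a 15 mm stem, an equal 22 x 22 x 14 mm flat-ended square cap at each end. Point: centre of the ball; x along the stem. 260 g; a 220 g core lies unseen about 29 mm from the centre in one end, not marked. Pinched on the ball with 20 N it sags heavy end down; ease the grip to a few N and it swings plumb. Starts level across the rack. May be absent (None).
- bob2_mid (a point): A second bob like bob1, its core also in one end, not always the same one. Point: centre of its ball; x along the stem. Its centre lies 11 mm above the rail tops at the start, and 42 mm above the floor it stands on when upright. May be absent (None).
- bob3_mid (a point): A third bob like bob1, its core also in one end, not always the same one. Point: centre of its ball; x along the stem. May be absent (None).
- rack_mid (a point): Fixed low steel draining rack: two parallel rails 270 mm long, 8 mm wide, 70 mm apart (centre to centre), their tops 30 mm above the table. Point midway between the rails at the height of their tops; y runs along the rails. Floats lie across the rails at about -85, 0 and +85 mm along y. Joined across at the two ends only, so fingers can reach down between the rails.
- dish_floor (a point): Round steel dish fixed to the table, 160 mm across, with a flat floor 150 mm across inside its wall, the floor 6 mm above the table. Point at the centre of the floor; z up.
- dish_rim (a point): Centre of the dish's mouth at the height of its rim: 28 mm above the table, 22 mm above the dish floor. The wall is 5 mm thick.
- cover_seat (a point): Loose domed metal cover, 250 g. Point: on its axis, at the underside of its 164 mm wide flange, which rests on the dish rim; z up its axis. Its round wall (140 mm outside, 132 mm inside) reaches 10 mm below the flange, into the dish's 150 mm mouth. Inner ceiling 81 mm above this point; the top 16 mm tapers to 104 mm inside. Starts seated on the dish.
- cover_knob (a point): Centre of the cover's round black knob: 28 mm across, 22 mm tall, upright on the cover's axis, 108 mm above the flange's underside, top 11 mm higher; pinch it from above.
- sauce_bottle: Bystander: closed clear squeeze bottle, 60 mm across, 170 mm tall; origin at the centre of its foot.
- dip_cup: Bystander: small white cup, 80 mm across, 50 mm tall; origin at the centre of its foot.
Not all that is in view belongs to the job. Of the things that look like the part that bears cover_seat, the middle-sized one is meant.

How it is judged:
By the outcome, as a careful person would: the job done as asked, in the order asked, and still so for the second after the job is handed in, with the robot touching nothing.
Of bob1, bob2, bob3 only 2 to 3 are there at a start; the rules pass over those that are not, and their reading is None.
At some moment in a run one of cover may be knocked a few centimetres aside while the robot is not near it.
Once in a run the grip may slacken for a moment while it holds something.
It also fails if it takes over 210 s, if anything falls off the work surface, if the arm or the gripper's body presses on something with over 40 N, if the wrist force passes 120 N, or if a joint passes its speed limit or range.

### The arm

A 6-joint arm with a two-finger parallel gripper is mounted at the origin on the work surface. World frame = base frame: x ahead of the robot, y to its left, z up, the work surface at z = 0. Lengths are in m, angles in degrees, forces in N, time in s.
With the tool pointing down it reaches from about 0.35 to 0.875 m from the base axis. Payload 4.2 kg.
Tool frame: the origin (TCP) lies midway between the tips of the shut fingers; the grasp point (between the pads) lies r.grasp_offset behind it (r.grasp_offset is the distance from the TCP to the grasp point, in m); z points along the fingers, y is the direction in which the jaws open and shut (so a half turn about z gives the same grasp; the last joint's range is limited). The gripper opens to 87 mm and grips with 3 to 60 N. Pads are 19 mm wide; open, the fingers measure 117 mm over their backs; the gripper's body (75 mm by 190 mm) begins 51 mm behind the grasp point.
Start: joints at [-55.428, 22.042, 0.453, 0, -68.411, -14.817], TCP at [0.211, -0.588, 0.223] pointing down, gripper open.
Joint ranges: [-179.83, 179.83], [-69.29, 118.12], [-61.27, 80.66], [-181.25, 117.63], [-171.15, -9.14], [-177.46, 177.46]. Speed limits (degrees/s): [159.86, 159.86, 180, 180, 180, 180].

### API

Orientations are given as a 3x3 rotation matrix whose columns are the frame's x, y, z axes.
In Python, from station import sense, optics, r gives the robot as it stands. The module is installed in compiled form; this text tells all that it offers.
- The arm moves only by the tool servo_tool, never from a script. Its argument "deltas" is a list of rows, each an object with "slide": the shift along the tool's x, y, z in units of 25 mm (1.0 is 25 mm), a list of three; "spin": the turn about the tool's z in units of 8 degrees (1.0 is 8 degrees). A call has 1 to 10 rows; each row shifts and turns the pose as measured when the row begins, along the tool's axes as they then stand; what a row does not reach is not made up. A row lasts 1/10 s, in which the tool goes at most 50 mm and 8.59 degrees, less where a joint would pass 70% of its speed; a pose out of reach is approached as far as the arm can. A call is refused whole if a number of a shift passes 1 or a number of a turn 1, either way. A call with a gripper value outside its range is refused whole. "gripper" is the closure in counts, from 0 (fully open) to 255 (shut), set as the call begins (left out, the last holds). The fingers move at their own pace and stop on an object; the grip force is fixed at half the most. Time passes only in rows, so rows that do not move let the fingers close. It gives the time, the measured TCP pose, the force and the opening at its end, in the units of the state.
- sense(): the state, without advancing time (a new reading comes with each control period).
- optics.capture(name): name is "scene" or "top" or "wrist"; returns a dict with "frame" (420x560x3 uint8, red, green, blue), "camera_matrix" (3x3 intrinsics, pixels), "eye" and "rotation" of the camera in the world. Camera axes: x right, y down, z forward; pixel columns grow to the right and rows downward; lengths in m; the calibration is good to about 2 mm. The wrist camera is an equidistant fisheye: a pixel r from the principal point sees the ray r / f radians off the axis. A picture is of the moment at which its call begins. There is no depth.
- r.finish_job(): hands the job in, once; it reports no verdict.
The state is a dict: "time_s": time; "joints": joint angles; "joint_velocities": joint speeds; "effort": joint torques, N m; "tcp_pos": TCP position; "ee_rot": TCP orientation; "wrist_force": force on the tool from outside, world axes, zero at the start; "moment": the same for the moment, N m; "gripper_width": opening from 0.0 (shut) to 1.0 (fully open).
Only numpy, scipy, OpenCV 4.12 (cv2) and the standard library are available. Lean on these libraries where they do the work, as an engineer would, in place of code of your own. Each camera call takes 0.05 s, during which the arm holds its last target.

## Working session

There is one attempt and no reset: what is moved stays moved. The work goes in short steps, Python scripts to look and compute and a tool call to move; the robot and the scene stay as the last step left them, time stands still between calls to the robot, and variables do not carry over. Pictures are saved under pics/ and viewed, and the job is handed in when it is done.

Besides the shell and the picture viewer there is one more tool, called after "Emit:" as a command line: name --argument value ..., lists and objects as JSON in quotes. servo_tool: Moves the arm, as the interface text tells. Its arguments: {"type":"object","properties":{"deltas":{"type":"array"},"gripper":{"type":"number"}},"required":["deltas"]}

```bash
mkdir -p pics
python3 - <<'E'
from station import sense, optics, r
import cv2
s=sense(); print(s, r.grasp_offset)
for n in ["scene","top","wrist"]:
    c=optics.capture(n); cv2.imwrite(f"pics/{n}0.png",c["frame"][:,:,::-1]); print(n,c["camera_matrix"].tolist(),c["eye"],c["rotation"].tolist())
E
```

```text
{'time_s': 0.0, 'joints': array([-5.54285836e+01,  2.20926217e+01,  3.80867319e-01, -3.07651966e-02,
       -6.84108717e+01, -1.48162939e+01]), 'joint_velocities': array([-0.12456933, -0.05927274, -0.02974131,  0.05021979, -0.0659609 ,
        0.0290436 ]), 'effort': array([ 1.33864964e-03, -3.90662742e+01,  1.87406731e+01,  4.21979159e+00,
        1.08957817e-02, -1.83822272e-04]), 'tcp_pos': array([ 0.21107461, -0.58764632,  0.22144283]), 'ee_rot': array([[-9.41212716e-01, -3.37813526e-01, -8.03286424e-04],
       [-3.37814475e-01,  9.41210495e-01,  2.04557426e-03],
       [ 6.50389579e-05,  2.19668229e-03, -9.99997585e-01]]), 'wrist_force': array([ 0.63799987, -0.15315795,  0.36494561]), 'moment': array([-0.00041515,  0.00809667, -0.00827391]), 'gripper_width': 0.9981845766882458} 0.0187
scene [[469.109276706424, 0.0, 274.64348103905127], [0.0, 469.109276706424, 203.01277296650568], [0.0, 0.0, 1.0]] [ 1.13503004 -0.58086462  0.72837556] [[0.6409847666799438, 0.4565674881179038, -0.6169964810904237], [0.7675353916104051, -0.37573399814110753, 0.5193393738841301], [0.005286918735902953, -0.8064552631328077, -0.5912714749213546]]
top [[448.66649063107263, 0.0, 274.95674395250865], [0.0, 448.66649063107263, 214.02742779344646], [0.0, 0.0, 1.0]] [ 0.44165582 -0.00398743  1.15086932] [[0.008451942844038225, -0.9994079278694783, 0.0333520370261979], [-0.9996437054548646, -0.009289016439528619, -0.025023515301694114], [0.025318507195904415, -0.03312865655624948, -0.9991303545124375]]
wrist [[325.19226210127806, 0.0, 282.3079021301971], [0.0, 325.19226210127806, 208.07292757146553], [0.0, 0.0, 1.0]] [ 0.13447602 -0.61482343  0.38320075] [[-0.33790772811725217, 0.89982226935542, 0.2759316053856455], [0.9411790187697447, 0.32285709430168147, 0.09972638209970275], [0.0006495431147525655, 0.29339935281308577, -0.9559897477811177]]
```

View pics/scene0.png

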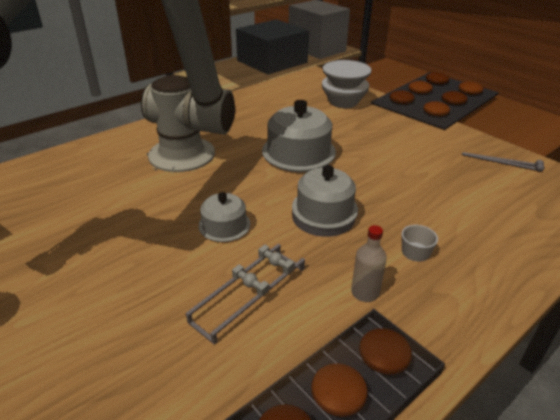

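View pics/top0.png

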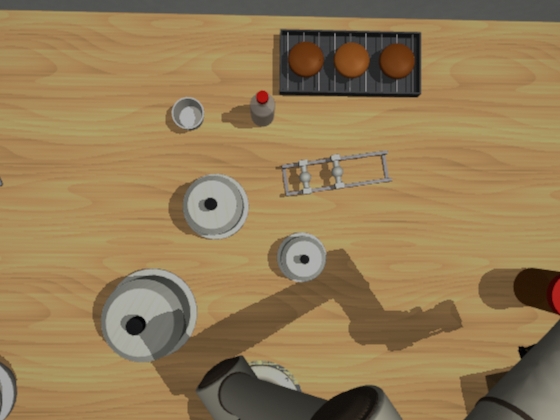

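View pics/wrist0.png

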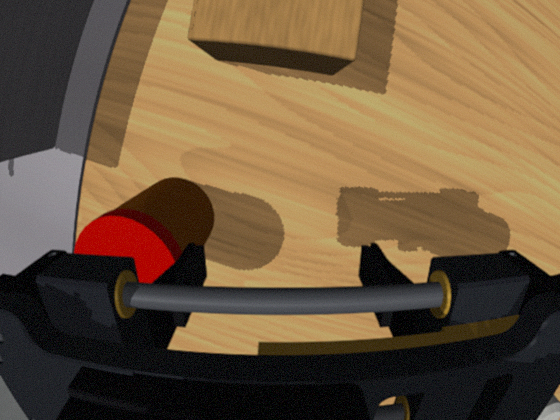

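The scene view shows three domed covers: small (222,215), middle (327,200) and large (300,135). In the top view they are at (302,258), (215,207) and (150,318). The middle-sized one is the target. Two bobs lie on the rack, at top (305,175) and (337,170). I'll enlarge these to confirm.

```bash
cat > h.py <<'E'
import numpy as np, cv2
from station import sense, optics, r
def ray(c,px):
    K=c["camera_matrix"]; d=np.array([(px[0]-K[0,2])/K[0,0],(px[1]-K[1,2])/K[1,1],1.0])
    d=c["rotation"]@d; return c["eye"],d/np.linalg.norm(d)
def rayw(c,px):
    K=c["camera_matrix"]; f=K[0,0]; u=np.array([px[0]-K[0,2],px[1]-K[1,2]]); rr=np.hypot(*u); th=rr/f
    d=np.array([*(u/max(rr,1e-9)*np.sin(th)),np.cos(th)]); d=c["rotation"]@d; return c["eye"],d
def plane(c,px,z,w=False):
    e,d=(rayw if w else ray)(c,px); return e+d*(z-e[2])/d[2]
def proj(c,P):
    K=c["camera_matrix"]; q=c["rotation"].T@(np.asarray(P)-c["eye"]); return K[0,0]*q[0]/q[2]+K[0,2],K[1,1]*q[1]/q[2]+K[1,2]
def projw(c,P):
    K=c["camera_matrix"]; q=c["rotation"].T@(np.asarray(P)-c["eye"]); th=np.arctan2(np.hypot(q[0],q[1]),q[2]); n=np.hypot(q[0],q[1]); return K[0,0]*th*q[0]/n+K[0,2],K[0,0]*th*q[1]/n+K[1,2]
def tri(rs):
    A=np.zeros((3,3));b=np.zeros(3)
    for e,d in rs:
        M=np.eye(3)-np.outer(d,d);A+=M;b+=M@e
    p=np.linalg.solve(A,b); return p,[np.linalg.norm((np.eye(3)-np.outer(d,d))@(p-e)) for e,d in rs]
def crop(c,x0,y0,x1,y1,k,name):
    im=cv2.resize(c["frame"][y0:y1,x0:x1,::-1],None,fx=k,fy=k,interpolation=cv2.INTER_CUBIC); cv2.imwrite("pics/"+name,im)
E
python3 - <<'E'
from h import *
t=optics.capture("top"); s=optics.capture("scene")
a=cv2.resize(t["frame"][145:275,165:415,::-1],None,fx=3.2,fy=3.2,interpolation=cv2.INTER_CUBIC)
cv2.imwrite("pics/tc.png",a)
crop(s,180,150,380,350,3,"sc.png")
# knob: dark mask
for c,n,box in((t,"top",(195,190,230,225)),(s,"scene",(312,160,345,185))):
    g=cv2.cvtColor(c["frame"],cv2.COLOR_RGB2GRAY); x0,y0,x1,y1=box
    m=(g[y0:y1,x0:x1]<60).astype(np.uint8)
    k,l,st,ce=cv2.connectedComponentsWithStats(m); i=1+np.argmax(st[1:,4]); print(n,st[i],ce[i]+[x0,y0])
    p=ce[i]+[x0,y0]; print(plane(c,p,0.139))
E
```

```text
top [ 10   8  12  12 112] [210.29464286 203.57142857]
[0.49762608 0.11644864 0.139     ]
scene [ 11   4  11  17 138] [327.64492754 171.81884058]
[0.50407493 0.11166413 0.139     ]
```

View pics/tc.png

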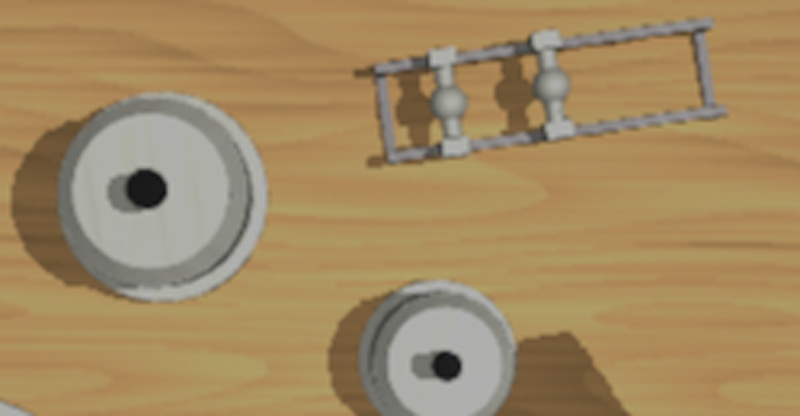

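View pics/sc.png

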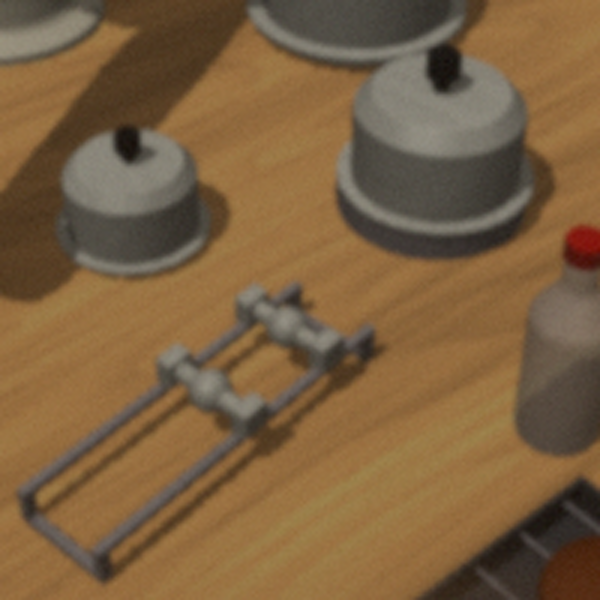

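The crops confirm it. The middle cover, top (210,204), is the only one seated on a dark-walled dish, so it bears cover_seat. There are two bobs with balls at top (305,177) and (337,171); the third slot is empty. Next, metric positions.

Run:
```python
from h import *
t=optics.capture("top"); s=optics.capture("scene")
print("knob",tri([ray(t,(210.3,203.6)),ray(s,(327.6,171.8))]))
for a,b in(((449,103),(287,325)),((551,84),(210,388))):
    pt=(a[0]/3.2+165,a[1]/3.2+145); ps=(b[0]/3+180,b[1]/3+150)
    print("ball",tri([ray(t,pt),ray(s,ps)]),plane(t,pt,.041),plane(s,ps,.041))
cs=[plane(t,(x/3.2+165,y/3.2+145),.030) for x,y in((382,72),(705,25),(718,112),(393,157))]
print("rack",cs,np.mean(cs,0)); 
d=cs[0]-cs[1]; print(np.degrees(np.arctan2(d[1],d[0])),np.linalg.norm(d)); d=cs[3]-cs[2]; print(np.degrees(np.arctan2(d[1],d[0])),np.linalg.norm(d))
# flange
pts=np.array([(59,190),(266,190),(163,93),(166,301),(90,120),(237,120),(90,262),(237,265)],float)/3.2+[165,145]
W=np.array([plane(t,p,.031)[:2] for p in pts]).astype(np.float32)
print("flange",cv2.minEnclosingCircle(W), np.linalg.lstsq(np.c_[2*W,np.ones(len(W))],(W**2).sum(1),rcond=None)[0])
for x,y in ((188,113),(262,108),(302,258),(150,318)): print(plane(t,(x,y),0.03))
# bob stems
for a,b in(((442,56),(456,148)),((545,40),(558,130))):
    A=plane(t,(a[0]/3.2+165,a[1]/3.2+145),.041);B=plane(t,(b[0]/3.2+165,b[1]/3.2+145),.041); d=A-B; print("stem",np.degrees(np.arctan2(d[1],d[0])),np.linalg.norm(d),(A+B)/2)
```

```text
knob (array([0.49814591, 0.1173743 , 0.13380042]), [np.float64(0.00043291293210042086), np.float64(0.00043291293210042736)])
ball (array([ 0.57202361, -0.10521781,  0.04174953]), [np.float64(0.0016148803048277047), np.float64(0.0016148803048278322)]) [ 0.57107037 -0.10652195  0.041     ] [ 0.57244415 -0.10345676  0.041     ]
ball (array([ 0.58727733, -0.18500106,  0.04238017]), [np.float64(0.0010260175880601003), np.float64(0.00102601758805991)]) [ 0.58682404 -0.18603574  0.041     ] [ 0.58685465 -0.18343007  0.041     ]
rack [array([ 0.59615231, -0.05472172,  0.03      ]), array([ 0.63647046, -0.30976233,  0.03      ]), array([ 0.56765248, -0.32009661,  0.03      ]), array([ 0.52942726, -0.0638611 ,  0.03      ])] [ 0.58242563 -0.18711044  0.03      ]
98.98327516920237 0.25820779927217075
98.48481230357692 0.2590710352682162
flange ((0.4974743723869324, 0.11484812200069427), 0.08218806982040405) [ 0.49843131  0.11478997 -0.25515499]
[0.73043098 0.1881264  0.03      ]
[0.74591305 0.00283663 0.03      ]
[ 0.36988291 -0.10050984  0.03      ]
[0.21988122 0.27376109 0.03      ]
stem 9.004091963949973 0.07250464977956264 [ 0.57188385 -0.10651176  0.041     ]
stem 8.448779046918194 0.07101297138078327 [ 0.5860795  -0.18642482  0.041     ]
```

Emit:
servo_tool --deltas '[{"slide": [-0.8, 0.9, 0], "spin": 0.2}, {"slide": [-0.8, 0.9, 0], "spin": 0.2}, {"slide": [-0.8, 0.9, 0], "spin": 0.2}, {"slide": [-0.8, 0.9, 0], "spin": 0.2}, {"slide": [-0.8, 0.9, 0], "spin": 0.2}, {"slide": [-0.8, 0.9, 0], "spin": 0.2}, {"slide": [-0.8, 0.9, 0], "spin": 0.2}, {"slide": [-0.8, 0.9, 0], "spin": 0}, {"slide": [-0.8, 0.9, 0], "spin": 0}, {"slide": [-0.8, 0.9, 0], "spin": 0}]' --gripper 0

```text
time_s: 1.35
tcp_pos: [0.3595, -0.3184, 0.2218]
ee_rot: [[-0.991, -0.133, 0.001], [-0.133, 0.991, -0.0], [-0.001, -0.0, -1.0]]
wrist_force: [0.2, -0.0, -0.2]
gripper_width: 1.002
```

Emit:
servo_tool --deltas '[{"slide": [-0.45, 0.95, 0], "spin": 0}, {"slide": [-0.45, 0.95, 0], "spin": 0}, {"slide": [-0.45, 0.95, 0], "spin": 0}, {"slide": [-0.45, 0.95, 0], "spin": 0}, {"slide": [-0.45, 0.95, 0], "spin": 0}, {"slide": [-0.45, 0.95, 0], "spin": 0}, {"slide": [-0.45, 0.95, 0], "spin": 0}, {"slide": [-0.45, 0.95, 0], "spin": 0}, {"slide": [-0.45, 0.95, 0], "spin": 0}, {"slide": [-0.45, 0.95, 0], "spin": 0}]'

```text
time_s: 2.35
tcp_pos: [0.4425, -0.0568, 0.224]
ee_rot: [[-0.991, -0.135, 0.007], [-0.135, 0.991, -0.0], [-0.007, -0.001, -1.0]]
wrist_force: [-0.5, -0.1, -0.1]
gripper_width: 1.004
```

Emit:
servo_tool --deltas '[{"slide": [-0.45, 0.95, 0], "spin": 0}, {"slide": [-0.45, 0.95, 0], "spin": 0}, {"slide": [-0.45, 0.95, 0], "spin": 0}, {"slide": [-0.45, 0.95, 0], "spin": 0}, {"slide": [-0.45, 0.9, 0], "spin": 0}, {"slide": [-0.45, 0.9, 0], "spin": 0}, {"slide": [-0.3, 0.6, 0], "spin": 0}, {"slide": [0, 0, 0], "spin": 0}]'

```text
time_s: 3.15
tcp_pos: [0.4979, 0.1169, 0.2258]
ee_rot: [[-0.99, -0.139, 0.011], [-0.139, 0.99, 0.001], [-0.011, -0.0, -1.0]]
wrist_force: [0.3, 0.2, -0.7]
gripper_width: 1.001
```

Run:
```python
from h import *
w=optics.capture("wrist"); cv2.imwrite("pics/w1.png",w["frame"][:,:,::-1]); print(sense()["tcp_pos"],sense()["ee_rot"].round(4).tolist(),w["eye"],w["rotation"].round(3).tolist())
print(projw(w,(.498,.1165,.147)), projw(w,sense()["tcp_pos"]))
```

```text
[0.497441   0.11601203 0.2257882 ] [[-0.9904, -0.1381, 0.0104], [-0.1381, 0.9904, 0.0009], [-0.0104, -0.0006, -0.9999]] [0.41545129 0.10591515 0.38656021] [[-0.139, 0.943, 0.301], [0.99, 0.133, 0.041], [-0.002, 0.304, -0.953]]
(np.float64(281.54036139047605), np.float64(216.27359104856046)) (np.float64(280.26548364207224), np.float64(261.8802584719637))
```

View pics/w1.png

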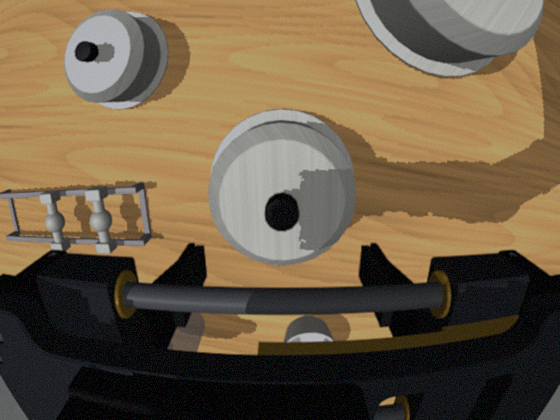

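The wrist view shows the knob centred at about (282,211), between the open fingers.

Run:
```python
from h import *
w=optics.capture("wrist")
g=cv2.cvtColor(w["frame"],cv2.COLOR_RGB2GRAY)[185:240,255:310]
k,l,st,ce=cv2.connectedComponentsWithStats((g<50).astype(np.uint8)); i=1+np.argmax(st[1:,4]); p=ce[i]+[255,185]; print(st[i],p)
for z in(.136,.141,.147): print(plane(w,p,z,True))
print(sense()["tcp_pos"])
```

```text
[ 11   9  34  37 988] [282.44736842 212.24291498]
[0.49769452 0.11637723 0.136     ]
[0.49604532 0.1161537  0.141     ]
[0.49406628 0.11588546 0.147     ]
[0.49713127 0.11528294 0.22578531]
```

Emit:
servo_tool --deltas '[{"slide": [0, 0, 0.8], "spin": 0}, {"slide": [0, 0, 0.8], "spin": 0}, {"slide": [0, 0, 0.8], "spin": 0}, {"slide": [0, 0, 0.8], "spin": 0}, {"slide": [0, 0, 0.5], "spin": 0}, {"slide": [0, 0, 0.3], "spin": 0}, {"slide": [0, 0, 0], "spin": 0}]'

```text
time_s: 3.95
tcp_pos: [0.4966, 0.1084, 0.1246]
ee_rot: [[-0.991, -0.13, 0.012], [-0.13, 0.992, 0.001], [-0.012, -0.0, -1.0]]
wrist_force: [0.4, 0.6, -0.2]
gripper_width: 0.999
```

Emit:
servo_tool --deltas '[{"slide": [0, 0.3, 0.1], "spin": 0}, {"slide": [0, 0, 0], "spin": 0}, {"slide": [0, 0, 0], "spin": 0}]'

```text
time_s: 4.25
tcp_pos: [0.4965, 0.1162, 0.1238]
ee_rot: [[-0.992, -0.129, 0.015], [-0.129, 0.992, 0.003], [-0.015, 0.001, -1.0]]
wrist_force: [-0.4, 0.5, -1.6]
gripper_width: 1.003
```

Emit:
servo_tool --deltas '[{"slide": [0, 0, 0], "spin": 0}, {"slide": [0, 0, 0], "spin": 0}, {"slide": [0, 0, 0], "spin": 0}, {"slide": [0, 0, 0], "spin": 0}, {"slide": [0, 0, 0], "spin": 0}, {"slide": [0, 0, 0], "spin": 0}]' --gripper 255

```text
time_s: 4.85
tcp_pos: [0.4972, 0.1169, 0.1252]
ee_rot: [[-0.991, -0.13, 0.018], [-0.13, 0.992, 0.004], [-0.018, 0.002, -1.0]]
wrist_force: [-0.5, -0.3, -0.7]
gripper_width: 0.542
```

Emit:
servo_tool --deltas '[{"slide": [0, 0, 0], "spin": 0}, {"slide": [0, 0, 0], "spin": 0}, {"slide": [0, 0, 0], "spin": 0}, {"slide": [0, 0, 0], "spin": 0}]'

```text
time_s: 5.25
tcp_pos: [0.4972, 0.1167, 0.1252]
ee_rot: [[-0.991, -0.13, 0.018], [-0.13, 0.992, 0.004], [-0.018, 0.002, -1.0]]
wrist_force: [0.3, 0.0, 0.1]
gripper_width: 0.311
```

Emit:
servo_tool --deltas '[{"slide": [0, 0, -0.3], "spin": 0}, {"slide": [0, 0, -0.4], "spin": 0}, {"slide": [0, 0, -0.3], "spin": 0}, {"slide": [0, 0, 0], "spin": 0}]'

```text
time_s: 5.65
tcp_pos: [0.4958, 0.1164, 0.1514]
ee_rot: [[-0.992, -0.129, 0.015], [-0.129, 0.992, 0.003], [-0.016, 0.001, -1.0]]
wrist_force: [0.4, 0.1, -1.7]
gripper_width: 0.315
```

Run:
```python
from h import *
s=optics.capture("scene"); crop(s,230,120,430,300,3,"s2.png"); x=sense(); print(x["tcp_pos"],x["wrist_force"],x["gripper_width"])
```

```text
[0.49549887 0.11626834 0.1509045 ] [-0.20663943 -0.43071265 -1.98890205] 0.31384829072570075
```

View pics/s2.png

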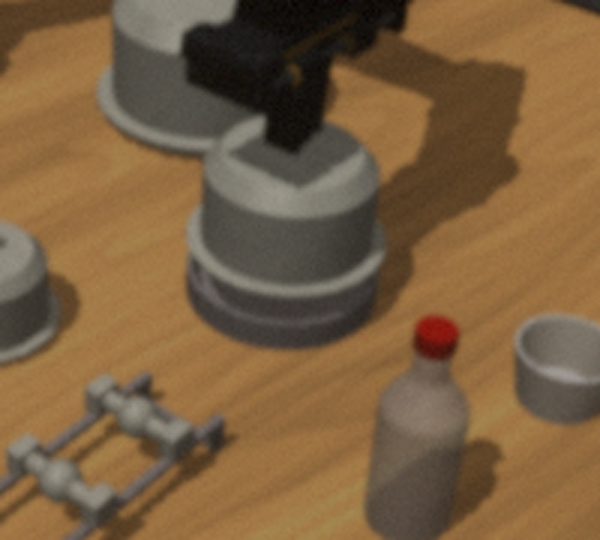

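The cover is clear of the dish: the wall edge shows at about (285,300) in the crop, above the dish rim. Now carrying it to the left.

Emit:
servo_tool --deltas '[{"slide": [-0.05, 0.4, 0], "spin": 0}, {"slide": [-0.08, 0.65, 0], "spin": 0}, {"slide": [-0.08, 0.65, 0], "spin": 0}, {"slide": [-0.08, 0.65, 0], "spin": 0}, {"slide": [-0.08, 0.65, 0], "spin": 0}, {"slide": [-0.08, 0.65, 0], "spin": 0}, {"slide": [-0.08, 0.65, 0], "spin": 0}, {"slide": [-0.08, 0.65, 0], "spin": 0}, {"slide": [-0.08, 0.65, 0], "spin": 0}, {"slide": [-0.08, 0.65, 0], "spin": 0}]'

```text
time_s: 6.7
tcp_pos: [0.4931, 0.2877, 0.1498]
ee_rot: [[-0.992, -0.129, 0.012], [-0.129, 0.992, 0.002], [-0.012, 0.0, -1.0]]
wrist_force: [0.2, -0.9, -2.1]
gripper_width: 0.313
```

Emit:
servo_tool --deltas '[{"slide": [-0.08, 0.65, 0.1], "spin": 0}, {"slide": [-0.08, 0.65, 0.2], "spin": 0}, {"slide": [-0.08, 0.65, 0.3], "spin": 0}, {"slide": [-0.08, 0.4, 0.2], "spin": 0}, {"slide": [0, 0.2, 0.1], "spin": 0}, {"slide": [0, 0, 0], "spin": 0}]'

```text
time_s: 7.3
tcp_pos: [0.4926, 0.3599, 0.1239]
ee_rot: [[-0.991, -0.131, 0.011], [-0.131, 0.991, 0.001], [-0.011, -0.001, -1.0]]
wrist_force: [0.2, -0.4, -1.5]
gripper_width: 0.308
```

Emit:
servo_tool --deltas '[{"slide": [0, 0, 0.3], "spin": 0}, {"slide": [0, 0, 0.2], "spin": 0}, {"slide": [0, 0, 0.1], "spin": 0}, {"slide": [0, 0, 0], "spin": 0}]'

```text
time_s: 7.7
tcp_pos: [0.4928, 0.358, 0.1077]
ee_rot: [[-0.992, -0.129, 0.011], [-0.129, 0.992, -0.0], [-0.01, -0.001, -1.0]]
wrist_force: [0.4, -0.4, -2.0]
gripper_width: 0.315
```

Emit:
servo_tool --deltas '[{"slide": [0, 0, 0.1], "spin": 0}, {"slide": [0, 0, 0], "spin": 0}]'

```text
time_s: 7.9
tcp_pos: [0.4928, 0.3578, 0.1083]
ee_rot: [[-0.992, -0.129, 0.011], [-0.129, 0.992, 0.0], [-0.011, -0.001, -1.0]]
wrist_force: [0.0, -0.1, -1.4]
gripper_width: 0.319
```

Emit:
servo_tool --deltas '[{"slide": [0, 0, 0.12], "spin": 0}, {"slide": [0, 0, 0], "spin": 0}]'

```text
time_s: 8.1
tcp_pos: [0.4931, 0.358, 0.1077]
ee_rot: [[-0.991, -0.129, 0.013], [-0.129, 0.992, 0.002], [-0.013, 0.0, -1.0]]
wrist_force: [0.5, 0.9, -2.0]
gripper_width: 0.31
```

Run:
```python
from h import *
x=sense(); print(x["tcp_pos"],x["wrist_force"])
s=optics.capture("scene"); crop(s,300,60,500,240,3,"s3.png")
```

```text
[0.49308251 0.35803728 0.10768123] [ 0.46845452  0.85303034 -1.95201419]
```

View pics/s3.png

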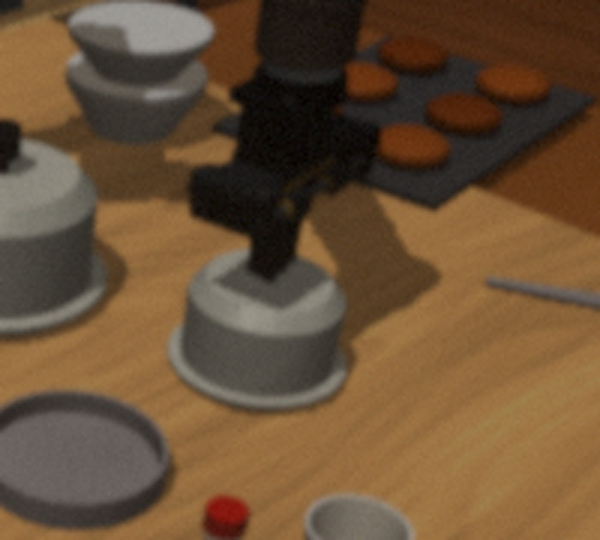

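The image shows the cover at or just above the table left of the dish, crop (260,330). One more nudge down to confirm contact.

Emit:
servo_tool --deltas '[{"slide": [0, 0, 0.15], "spin": 0}, {"slide": [0, 0, 0.1], "spin": 0}, {"slide": [0, 0, 0], "spin": 0}]'

```text
time_s: 8.45
tcp_pos: [0.4928, 0.358, 0.1078]
ee_rot: [[-0.991, -0.131, 0.015], [-0.131, 0.991, 0.002], [-0.015, 0.0, -1.0]]
wrist_force: [0.2, 0.2, -1.9]
gripper_width: 0.311
```

Emit:
servo_tool --deltas '[{"slide": [0, 0, 0.25], "spin": 0}, {"slide": [0, 0, 0.25], "spin": 0}]'

```text
time_s: 8.65
tcp_pos: [0.4936, 0.3583, 0.1065]
ee_rot: [[-0.991, -0.135, 0.019], [-0.135, 0.991, 0.001], [-0.019, -0.002, -1.0]]
wrist_force: [-17.4, -5.6, 34.5]
gripper_width: 0.315
```

Emit:
servo_tool --deltas '[{"slide": [0, 0, -0.05], "spin": 0}, {"slide": [0, 0, 0], "spin": 0}, {"slide": [0, 0, 0], "spin": 0}, {"slide": [0, 0, 0], "spin": 0}, {"slide": [0, 0, 0], "spin": 0}, {"slide": [0, 0, -0.3], "spin": 0}, {"slide": [0, 0, -0.6], "spin": 0}, {"slide": [0, 0, -1], "spin": 0}, {"slide": [0, 0, -1], "spin": 0}]' --gripper 90

```text
time_s: 9.55
tcp_pos: [0.4915, 0.3563, 0.1771]
ee_rot: [[-0.991, -0.134, 0.013], [-0.134, 0.991, -0.007], [-0.012, -0.009, -1.0]]
wrist_force: [1.0, 0.9, -0.5]
gripper_width: 0.646
```

Emit:
servo_tool --deltas '[{"slide": [0, -0.6, -0.3], "spin": 0}, {"slide": [-0.03, -0.95, 0], "spin": 0}, {"slide": [-0.03, -0.95, 0], "spin": 0}, {"slide": [-0.03, -0.95, 0], "spin": 0}, {"slide": [-0.03, -0.95, 0], "spin": 0}, {"slide": [-0.03, -0.95, 0], "spin": 0}, {"slide": [-0.03, -0.95, 0], "spin": 0}, {"slide": [-0.03, -0.95, 0], "spin": 0}, {"slide": [-0.03, -0.95, 0], "spin": -0.1}, {"slide": [-0.03, -0.95, 0], "spin": 0}]' --gripper 105

```text
time_s: 10.55
tcp_pos: [0.5279, 0.1173, 0.1861]
ee_rot: [[-0.989, -0.15, 0.01], [-0.15, 0.989, -0.006], [-0.009, -0.007, -1.0]]
wrist_force: [0.1, 0.1, 0.6]
gripper_width: 0.586
```

Emit:
servo_tool --deltas '[{"slide": [-0.03, -0.95, 0], "spin": 0}, {"slide": [-0.03, -0.95, 0], "spin": 0}, {"slide": [-0.03, -0.95, 0], "spin": 0}, {"slide": [-0.03, -0.95, 0], "spin": 0}, {"slide": [-0.03, -0.95, 0], "spin": 0}, {"slide": [-0.03, -0.9, 0], "spin": 0}, {"slide": [-0.03, -0.7, 0], "spin": 0}, {"slide": [-0.03, -0.5, 0], "spin": 0}, {"slide": [0, 0, 0], "spin": 0}]'

```text
time_s: 11.45
tcp_pos: [0.5523, -0.0684, 0.1821]
ee_rot: [[-0.99, -0.141, -0.002], [-0.141, 0.99, -0.007], [0.003, -0.007, -1.0]]
wrist_force: [-1.2, 0.2, -0.3]
gripper_width: 0.587
```

Run:
```python
from h import *
w=optics.capture("wrist"); cv2.imwrite("pics/w4.png",w["frame"][:,:,::-1]); x=sense(); print(x["tcp_pos"],x["ee_rot"].round(4).tolist(),x["gripper_width"])
t=optics.capture("top"); crop(t,100,130,420,290,2.4,"t4.png")
```

```text
[ 0.55212996 -0.06776625  0.18209576] [[-0.99, -0.1413, -0.0021], [-0.1413, 0.9899, -0.0071], [0.0031, -0.0068, -1.0]] 0.5888762859214761
```

View pics/w4.png

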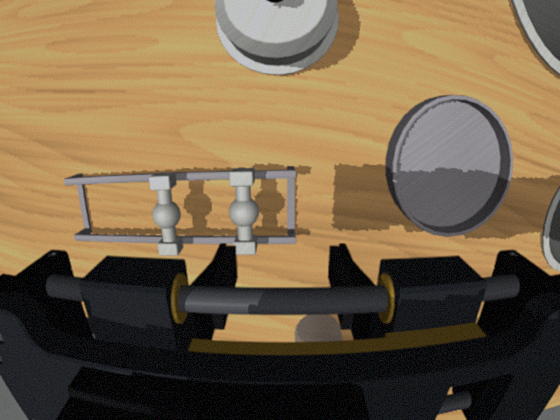

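View pics/t4.png

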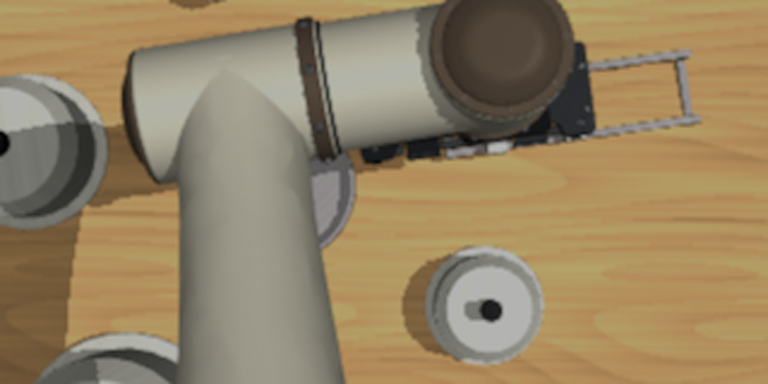

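Wrist view: the balls are at (243,212) and (166,213), the rack's right crossbar at x≈293, and the empty dish at about (450,165).

Run:
```python
from h import *
w=optics.capture("wrist"); x=sense()
for p in((243,212),(166,213.5)):
    for z in (.041,): 
        P=plane(w,p,z,True); d=P-x["tcp_pos"]; print(P,"tool",(x["ee_rot"].T@d)/.025)
for p in((241,179),(246,246),(162,183),(169,246)): print(plane(w,p,.041,True))
# dish outer rim points
pts=[(388,170),(511,150),(450,96),(405,122),(495,110),(455,235),(500,205)]
W=np.array([plane(w,p,.028,True)[:2] for p in pts]); a=np.linalg.lstsq(np.c_[2*W,np.ones(len(W))],(W**2).sum(1),rcond=None)[0]; print(a,np.sqrt(a[2]+a[0]**2+a[1]**2))
```

```text
[ 0.57313427 -0.10388439  0.041     ] tool [-0.6171969  -1.55704936  5.66732084]
[ 0.58659225 -0.18353617  0.041     ] tool [-0.6936095  -4.78730135  5.68899649]
[ 0.54047751 -0.10945246  0.041     ]
[ 0.60893971 -0.097095    0.041     ]
[ 0.55499718 -0.18921666  0.041     ]
[ 0.6227078 -0.1794177  0.041    ]
[ 0.49501541  0.11510067 -0.25187468] 0.0800858735039082
```

Emit:
servo_tool --deltas '[{"slide": [-0.3, -0.8, 0.8], "spin": 0}, {"slide": [-0.3, -0.7, 0.8], "spin": 0}, {"slide": [0, 0, 0.8], "spin": 0}, {"slide": [0, 0, 0.8], "spin": 0}, {"slide": [0, 0, 0.4], "spin": 0}, {"slide": [0, 0, 0], "spin": 0}]' --gripper 120

```text
time_s: 12.2
tcp_pos: [0.5752, -0.0977, 0.0917]
ee_rot: [[-0.988, -0.152, 0.004], [-0.152, 0.988, -0.006], [-0.003, -0.007, -1.0]]
wrist_force: [-0.1, -0.0, -0.6]
gripper_width: 0.525
```

Emit:
servo_tool --deltas '[{"slide": [0.15, -0.25, 0.3], "spin": 0}, {"slide": [0, 0, 0.4], "spin": 0}, {"slide": [0, 0, 0], "spin": 0}]'

```text
time_s: 12.5
tcp_pos: [0.5736, -0.1039, 0.075]
ee_rot: [[-0.988, -0.154, 0.008], [-0.154, 0.988, -0.006], [-0.007, -0.007, -1.0]]
wrist_force: [-0.6, -0.2, -0.4]
gripper_width: 0.526
```

Emit:
servo_tool --deltas '[{"slide": [0, 0, 0.6], "spin": 0}, {"slide": [0, 0, 0.6], "spin": 0}, {"slide": [0, 0, 0.5], "spin": 0}, {"slide": [0, 0, 0.2], "spin": 0}, {"slide": [0, 0, 0], "spin": 0}]'

```text
time_s: 13.0
tcp_pos: [0.5764, -0.1044, 0.0285]
ee_rot: [[-0.988, -0.155, 0.014], [-0.155, 0.988, -0.006], [-0.013, -0.008, -1.0]]
wrist_force: [-0.3, 0.7, 0.4]
gripper_width: 0.532
```

Run:
```python
from h import *
w=optics.capture("wrist"); cv2.imwrite("pics/w5.png",w["frame"][:,:,::-1]); x=sense(); print(x["tcp_pos"],x["ee_rot"].round(4).tolist(),x["gripper_width"])
```

```text
[ 0.57663243 -0.10439352  0.0288545 ] [[-0.9878, -0.155, 0.0146], [-0.1551, 0.9879, -0.0064], [-0.0135, -0.0086, -0.9999]] 0.5297660487129996
```

View pics/w5.png

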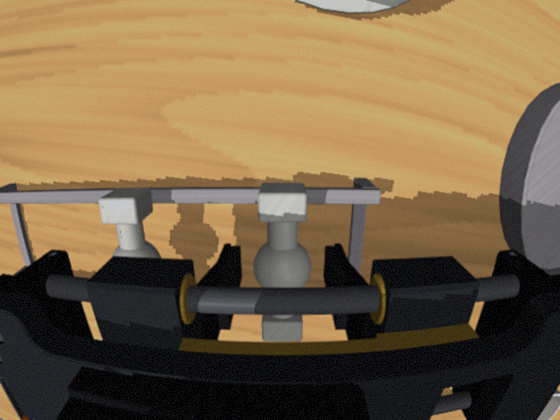

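The ball sits between the fingers at (282,267). Small correction, then grip.

Run:
```python
from h import *
w=optics.capture("wrist"); x=sense()
P=plane(w,(282,266),.041,True); g=x["tcp_pos"]-.0187*x["ee_rot"][:,2]; print(P,g,(x["ee_rot"].T@(P-g))/.025)
```

```text
[ 0.57215532 -0.10472993  0.041     ] [ 0.57664768 -0.10424108  0.0479852 ] [0.18454757 0.01096979 0.27670027]
```

Emit:
servo_tool --deltas '[{"slide": [0.15, 0, 0.3], "spin": 0}, {"slide": [0, 0, 0], "spin": 0}]'

```text
time_s: 13.3
tcp_pos: [0.5738, -0.105, 0.0223]
ee_rot: [[-0.988, -0.155, 0.018], [-0.155, 0.988, -0.006], [-0.017, -0.009, -1.0]]
wrist_force: [-0.1, -0.0, -0.3]
gripper_width: 0.532
```

Emit:
servo_tool --deltas '[{"slide": [0.05, 0, 0], "spin": 0}, {"slide": [0, 0, 0], "spin": 0}, {"slide": [0, 0, 0], "spin": 0}, {"slide": [0, 0, 0], "spin": 0}, {"slide": [0, 0, 0], "spin": 0}, {"slide": [0, 0, 0], "spin": 0}]' --gripper 255

```text
time_s: 13.9
tcp_pos: [0.5728, -0.1052, 0.023]
ee_rot: [[-0.988, -0.155, 0.019], [-0.155, 0.988, -0.006], [-0.018, -0.009, -1.0]]
wrist_force: [-0.4, 1.1, -0.6]
gripper_width: 0.325
```

Lift straight up so that it can sag clear of the rails.

Emit:
servo_tool --deltas '[{"slide": [0, 0, -0.3], "spin": 0}, {"slide": [0, 0, -0.5], "spin": 0}, {"slide": [0, 0, -0.6], "spin": 0}, {"slide": [0, 0, -0.6], "spin": 0}, {"slide": [0, 0, -0.6], "spin": 0}, {"slide": [0, 0, -0.4], "spin": 0}, {"slide": [0, 0, 0], "spin": 0}]'

```text
time_s: 14.6
tcp_pos: [0.5691, -0.1046, 0.103]
ee_rot: [[-0.988, -0.154, 0.015], [-0.154, 0.988, -0.006], [-0.014, -0.008, -1.0]]
wrist_force: [0.3, 0.3, -2.5]
gripper_width: 0.327
```

Run:
```python
from h import *
w=optics.capture("wrist"); cv2.imwrite("pics/w6.png",w["frame"][:,:,::-1]); x=sense(); print(x["tcp_pos"],x["ee_rot"].round(4).tolist(),x["gripper_width"],x["wrist_force"])
s=optics.capture("scene"); crop(s,200,180,340,320,4,"s6.png")
```

```text
[ 0.56859216 -0.10458724  0.10224086] [[-0.988, -0.1541, 0.0133], [-0.1542, 0.988, -0.0055], [-0.0123, -0.0075, -0.9999]] 0.32682757479784896 [-0.36641695  0.55448671 -2.29144126]
```

View pics/w6.png

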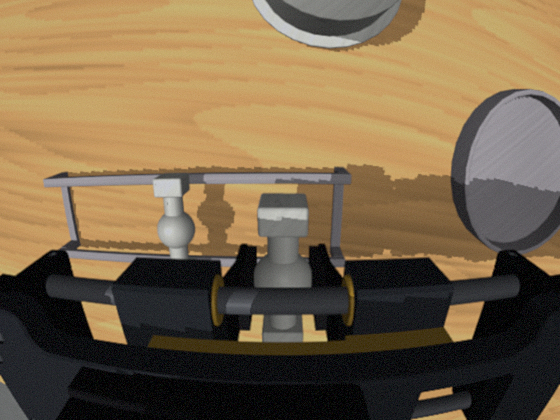

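View pics/s6.png

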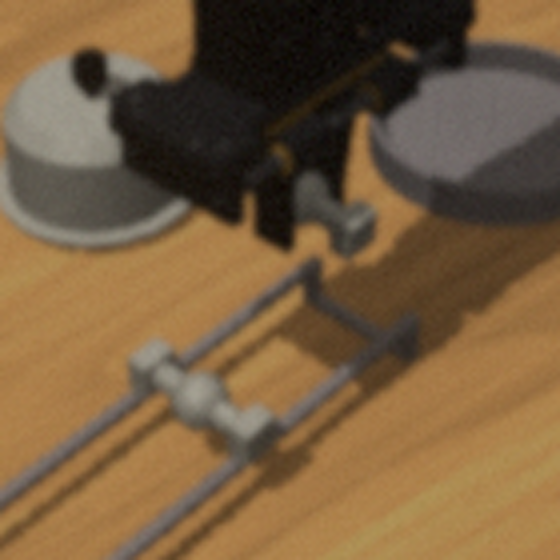

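The bob is held by the ball and nearly level; the wrist view shows its near end at (283,215). I'll measure its tilt precisely from both views, by triangulating the cap ends.

Run:
```python
from h import *
s=optics.capture("scene"); crop(s,240,200,320,260,9,"s7.png")
w=optics.capture("wrist"); crop(w,220,170,350,360,3,"w7.png")
x=sense(); g=x["tcp_pos"]-.0187*x["ee_rot"][:,2]; print(g)
R=x["ee_rot"]
for a in(-40,-20,0,20,40):
    for sgn in(1,-1):
        d=np.cos(np.radians(a))*R[:,0]*sgn; d=d+np.array([0,0,-np.sin(np.radians(a))*sgn]); # +a: +toolx end lower
        P=g+.042*d; print(a,"toolx" if sgn>0 else "-toolx",np.round((np.array(proj(s,P))-[240,200])*9),np.round((np.array(projw(w,P))-[220,170])*3))
```

```text
[ 0.56724886 -0.10454714  0.11888718]
-40 toolx [199. 111.] [182. 215.]
-40 -toolx [411. 413.] [186. 395.]
-20 toolx [176. 142.] [183. 130.]
-20 -toolx [437. 385.] [186. 460.]
0 toolx [169. 187.] [184.  84.]
0 -toolx [447. 341.] [185. 516.]
20 toolx [178. 239.] [185.  75.]
20 -toolx [440. 286.] [184. 558.]
40 toolx [202. 294.] [186.  96.]
40 -toolx [416. 228.] [183. 578.]
```

View pics/s7.png

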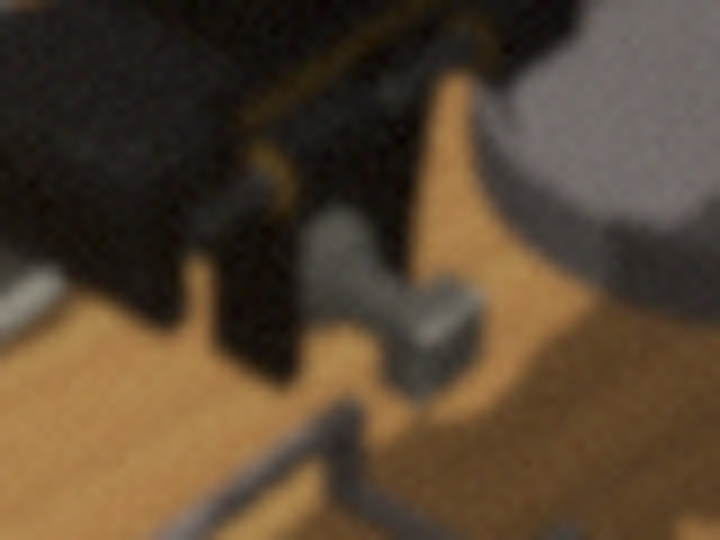

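View pics/w7.png

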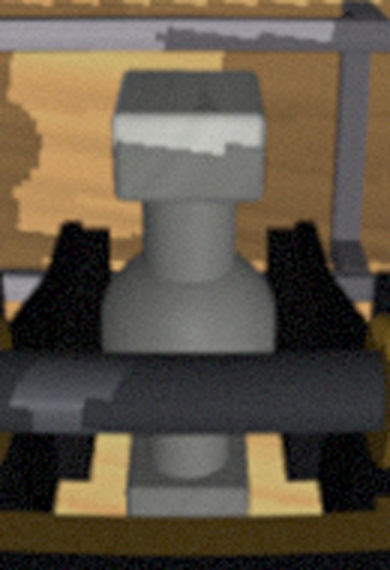

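Still nearly level at full grip (within about 5°), so the grip has to be eased. I'll do that low over the dish middle, where a slip is harmless. Moving there.

Emit:
servo_tool --deltas '[{"slide": [0.1, 0.5, 0], "spin": 0}, {"slide": [0.12, 0.8, 0], "spin": 0}, {"slide": [0.12, 0.8, 0], "spin": 0}, {"slide": [0.12, 0.8, 0], "spin": 0}, {"slide": [0.12, 0.8, 0], "spin": 0}, {"slide": [0.12, 0.8, 0], "spin": 0}, {"slide": [0.12, 0.8, 0], "spin": 0}, {"slide": [0.12, 0.8, 0], "spin": 0}, {"slide": [0.12, 0.8, 0], "spin": 0}, {"slide": [0.12, 0.8, 0], "spin": 0}]'

```text
time_s: 15.8
tcp_pos: [0.4994, 0.0892, 0.0906]
ee_rot: [[-0.989, -0.15, -0.008], [-0.15, 0.989, -0.009], [0.009, -0.008, -1.0]]
wrist_force: [1.0, -0.0, -2.4]
gripper_width: 0.321
```

Emit:
servo_tool --deltas '[{"slide": [0.1, 0.7, 0], "spin": 0}, {"slide": [0.1, 0.5, 0.3], "spin": 0}, {"slide": [0, 0, 0.3], "spin": 0}, {"slide": [0, 0, 0], "spin": 0}]'

```text
time_s: 16.2
tcp_pos: [0.4861, 0.1218, 0.0722]
ee_rot: [[-0.988, -0.154, -0.012], [-0.154, 0.988, -0.011], [0.013, -0.009, -1.0]]
wrist_force: [-0.3, -0.7, -1.7]
gripper_width: 0.327
```

Emit:
servo_tool --deltas '[{"slide": [-0.3, -0.3, 0.4], "spin": 0}, {"slide": [-0.1, 0, 0.4], "spin": 0}, {"slide": [0, 0, 0.3], "spin": 0}, {"slide": [0, 0, 0], "spin": 0}]' --gripper 178

```text
time_s: 16.6
tcp_pos: [0.4974, 0.1131, 0.0412]
ee_rot: [[-0.988, -0.151, -0.014], [-0.151, 0.988, -0.012], [0.016, -0.01, -1.0]]
wrist_force: [-0.4, -0.3, -2.8]
gripper_width: 0.324
```

```bash
cat > look.py <<'E'
from h import *
import sys
n=sys.argv[1]
s=optics.capture("scene"); w=optics.capture("wrist"); x=sense(); R=x["ee_rot"]; g=x["tcp_pos"]-.0187*R[:,2]
u=np.array(proj(s,g)).astype(int); a=cv2.resize(s["frame"][max(0,u[1]-40):u[1]+40,u[0]-40:u[0]+40,::-1],(480,480),interpolation=cv2.INTER_CUBIC)
b=cv2.resize(w["frame"][170:360,220:340,::-1],(303,480)); cv2.imwrite("pics/"+n,np.hstack([a,b])); print(x["time_s"],x["tcp_pos"],R.round(3).tolist(),x["gripper_width"],x["wrist_force"])
E
python3 look.py a8.png
```

```text
16.7 [0.4980852  0.11362533 0.04230948] [[-0.988, -0.152, -0.012], [-0.152, 0.988, -0.011], [0.014, -0.009, -1.0]] 0.3226714077470473 [ 0.14676494  0.44503477 -1.72097382]
```

View pics/a8.png

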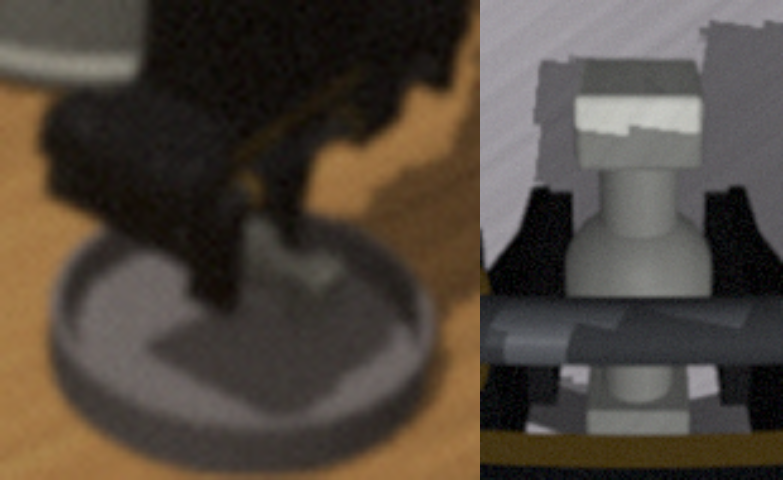

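Still level at count 178. Easing further, in small steps.

Emit:
servo_tool --deltas '[{"slide": [0, 0, 0], "spin": 0}, {"slide": [0, 0, 0], "spin": 0}]' --gripper 175

```text
time_s: 16.9
tcp_pos: [0.4986, 0.1137, 0.0429]
ee_rot: [[-0.988, -0.152, -0.011], [-0.152, 0.988, -0.011], [0.012, -0.009, -1.0]]
wrist_force: [0.3, 0.4, -2.6]
gripper_width: 0.33
```

```bash
python3 look.py a9.png
```

```text
17.0 [0.49864073 0.11381842 0.04300386] [[-0.988, -0.152, -0.011], [-0.152, 0.988, -0.011], [0.012, -0.009, -1.0]] 0.32238108411193056 [ 0.44888592 -0.15895952 -2.47034098]
```

View pics/a9.png

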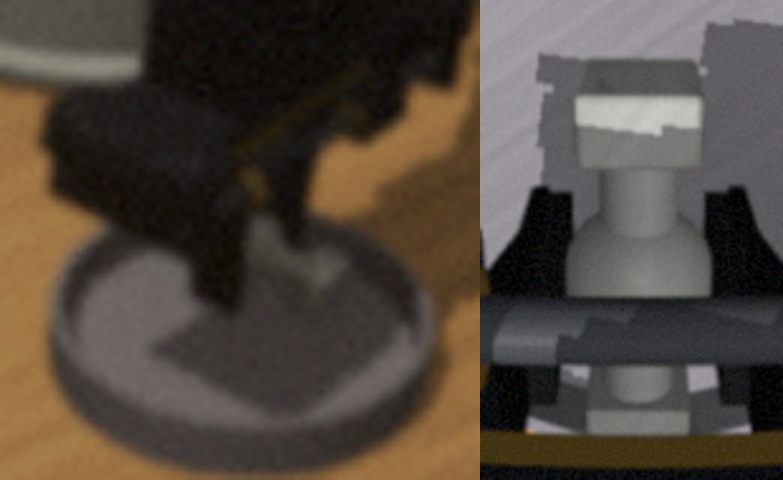

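Emit:
servo_tool --deltas '[{"slide": [0, 0, 0], "spin": 0}, {"slide": [0, 0, 0], "spin": 0}]' --gripper 173

```text
time_s: 17.2
tcp_pos: [0.4988, 0.1141, 0.0435]
ee_rot: [[-0.988, -0.152, -0.01], [-0.152, 0.988, -0.01], [0.011, -0.009, -1.0]]
wrist_force: [-0.1, -0.1, -2.6]
gripper_width: 0.324
```

```bash
python3 look.py a10.png
```

```text
17.3 [0.4987522  0.11404959 0.04347434] [[-0.988, -0.152, -0.01], [-0.152, 0.988, -0.01], [0.011, -0.009, -1.0]] 0.3294410568532753 [-0.11380885 -0.70092288 -2.13383156]
```

View pics/a10.png

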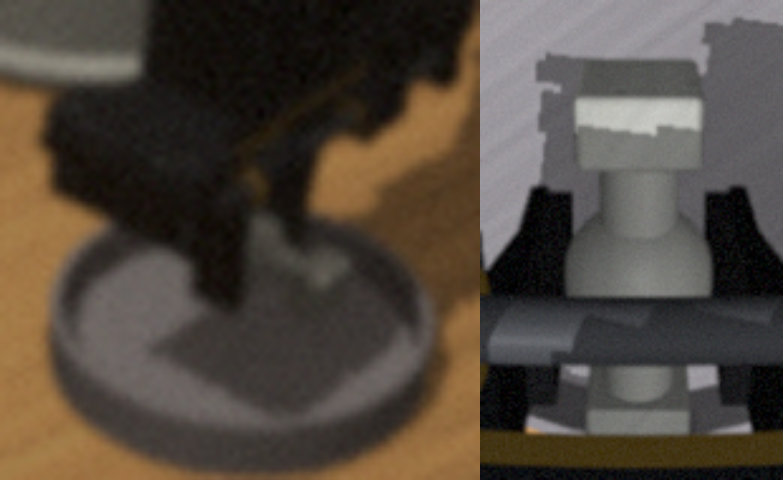

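Emit:
servo_tool --deltas '[{"slide": [0, 0, 0], "spin": 0}, {"slide": [0, 0, 0], "spin": 0}]' --gripper 172

```text
time_s: 17.5
tcp_pos: [0.4987, 0.1141, 0.0435]
ee_rot: [[-0.988, -0.153, -0.01], [-0.152, 0.988, -0.01], [0.011, -0.009, -1.0]]
wrist_force: [-0.3, -0.2, -2.5]
gripper_width: 0.326
```

```bash
python3 look.py a11.png
```

```text
17.6 [0.49873429 0.11409817 0.0435114 ] [[-0.988, -0.152, -0.01], [-0.152, 0.988, -0.01], [0.011, -0.009, -1.0]] 0.3267107249394928 [ 0.58271806 -0.97628314 -2.53306373]
```

View pics/a11.png

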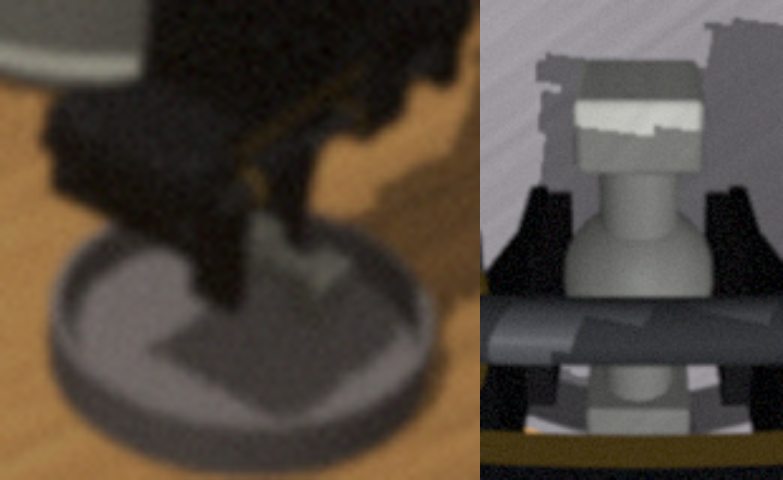

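Emit:
servo_tool --deltas '[{"slide": [0, 0, 0], "spin": 0}, {"slide": [0, 0, 0], "spin": 0}]' --gripper 171

```text
time_s: 17.8
tcp_pos: [0.4991, 0.1143, 0.0436]
ee_rot: [[-0.988, -0.153, -0.009], [-0.153, 0.988, -0.01], [0.01, -0.008, -1.0]]
wrist_force: [-0.3, 0.4, -3.7]
gripper_width: 0.338
```

```bash
python3 look.py a12.png
```

```text
17.9 [0.49840124 0.11393974 0.04336416] [[-0.988, -0.152, -0.011], [-0.152, 0.988, -0.01], [0.012, -0.009, -1.0]] 0.33380135197942307 [ 0.58137498  0.45851122 -3.57159348]
```

View pics/a12.png

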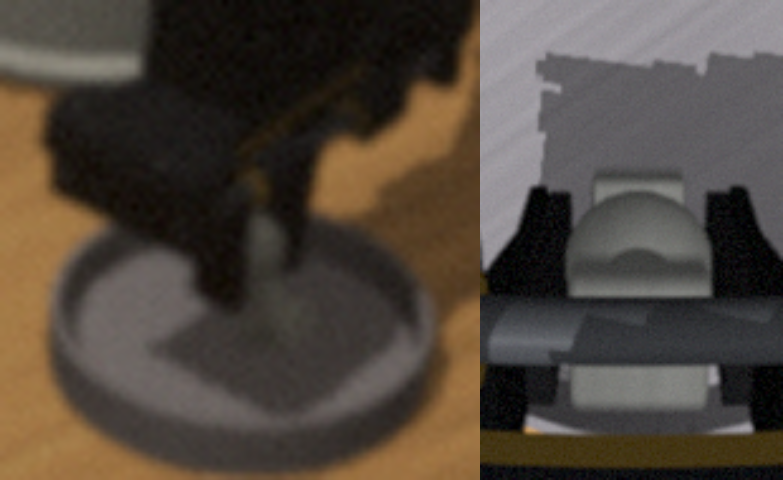

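It swung plumb: the far end dropped and the ball now has one cap below it and one above. The far end is the heavy end. I'll re-grip and shift about 25 mm towards the base side, leaving room for bob2.

Emit:
servo_tool --deltas '[{"slide": [0, 0, 0], "spin": 0}, {"slide": [0.3, 0.05, 0], "spin": 0}, {"slide": [0.4, 0.05, 0], "spin": 0}, {"slide": [0.3, 0, 0], "spin": 0}, {"slide": [0, 0, 0], "spin": 0}]' --gripper 230

```text
time_s: 18.4
tcp_pos: [0.4705, 0.1121, 0.0435]
ee_rot: [[-0.988, -0.152, -0.011], [-0.152, 0.988, -0.011], [0.013, -0.009, -1.0]]
wrist_force: [0.7, -0.4, -3.1]
gripper_width: 0.325
```

```bash
python3 look.py a13.png
```

```text
18.5 [0.471935   0.11265767 0.04370427] [[-0.988, -0.152, -0.01], [-0.152, 0.988, -0.01], [0.011, -0.009, -1.0]] 0.32256433740585233 [ 0.26239091  0.18773933 -2.11077379]
```

View pics/a13.png

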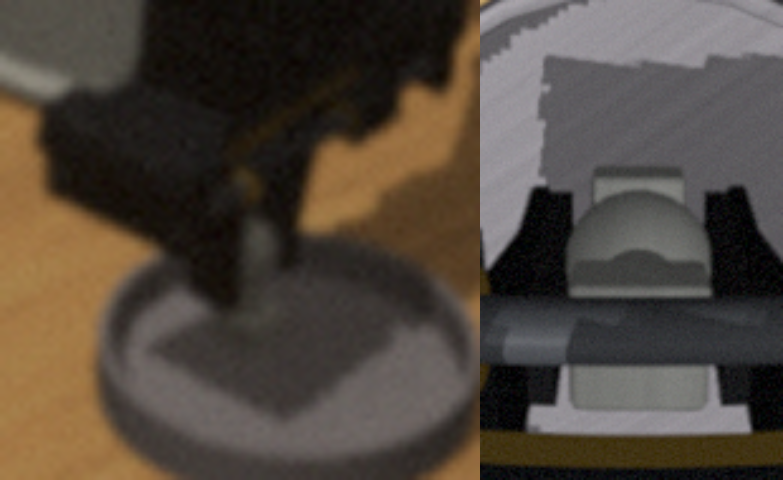

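Emit:
servo_tool --deltas '[{"slide": [0, 0, 0.3], "spin": 0}, {"slide": [0, 0, 0.2], "spin": 0}, {"slide": [0, 0, 0.1], "spin": 0}, {"slide": [0, 0, 0], "spin": 0}]'

```text
time_s: 18.9
tcp_pos: [0.4784, 0.1143, 0.0326]
ee_rot: [[-0.988, -0.157, 0.002], [-0.157, 0.988, -0.008], [-0.001, -0.008, -1.0]]
wrist_force: [-1.6, -0.5, -0.3]
gripper_width: 0.329
```

```bash
python3 look.py a14.png
```

```text
19.0 [0.4785244  0.11446219 0.03252735] [[-0.988, -0.157, 0.003], [-0.157, 0.987, -0.008], [-0.002, -0.008, -1.0]] 0.32259264592670517 [-0.61846864 -1.36738267  3.97594109]
```

View pics/a14.png

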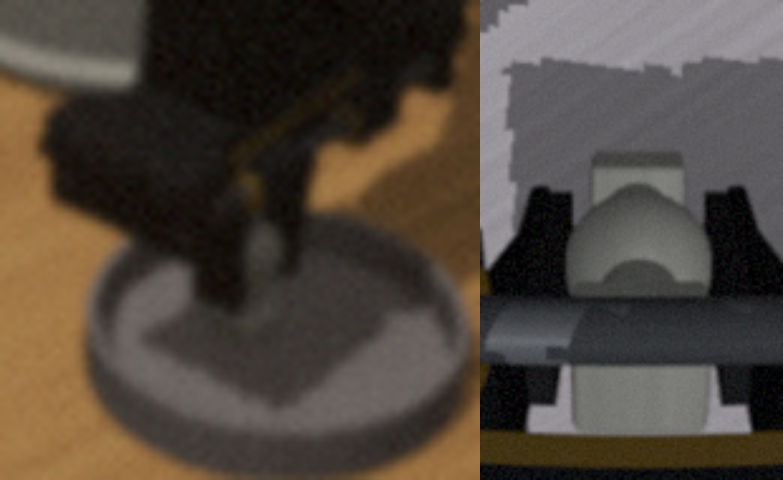

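The bob touched the floor slightly tilted. I'll lift a little, ease so it hangs plumb, and lower it while eased.

Emit:
servo_tool --deltas '[{"slide": [0.1, 0, -0.3], "spin": 0}, {"slide": [0, 0, -0.1], "spin": 0}, {"slide": [0, 0, 0], "spin": 0}]'

```text
time_s: 19.3
tcp_pos: [0.4751, 0.1139, 0.0418]
ee_rot: [[-0.988, -0.156, 0.001], [-0.156, 0.988, -0.008], [0.0, -0.008, -1.0]]
wrist_force: [0.6, 0.3, -2.6]
gripper_width: 0.326
```

Emit:
servo_tool --deltas '[{"slide": [0, 0, 0], "spin": 0}, {"slide": [0, 0, 0], "spin": 0}, {"slide": [0, 0, 0], "spin": 0}]' --gripper 171

```text
time_s: 19.6
tcp_pos: [0.4745, 0.1138, 0.0412]
ee_rot: [[-0.988, -0.156, -0.0], [-0.156, 0.988, -0.008], [0.002, -0.008, -1.0]]
wrist_force: [-0.3, -0.4, -2.6]
gripper_width: 0.333
```

```bash
python3 look.py a15.png
```

```text
19.7 [0.47459138 0.11378459 0.04123513] [[-0.988, -0.156, -0.0], [-0.156, 0.988, -0.008], [0.002, -0.008, -1.0]] 0.3303542928250514 [ 0.54693416  1.49042012 -2.49353181]
```

View pics/a15.png

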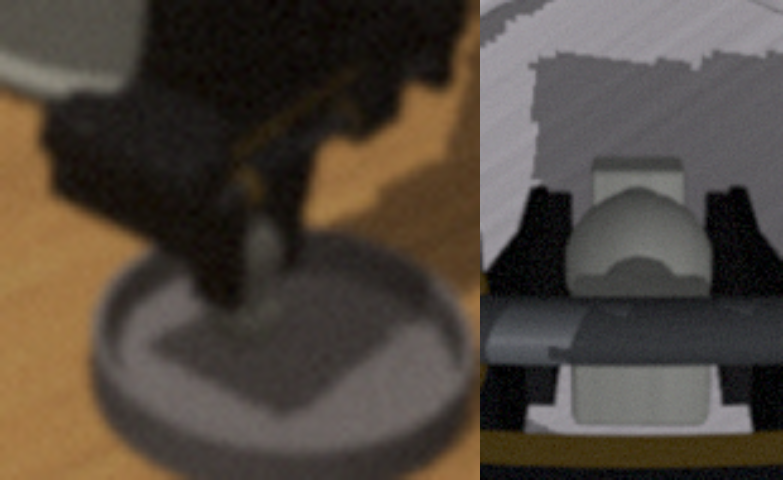

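```bash
cat > tilt.py <<'E'
from h import *
w=optics.capture("wrist"); x=sense(); R=x["ee_rot"]; g=x["tcp_pos"]-.0187*R[:,2]
f=-R[:,0].copy(); f[2]=0; f/=np.linalg.norm(f); up=np.array([0,0,1.])
def m(P):
    p=np.array(projw(w,P)); return round((p[1]-170)*480/190)
for a in(-15,-10,-5,0,5,10,15):
    c,s_=np.cos(np.radians(a)),np.sin(np.radians(a)); ax=c*up+s_*f; ff=c*f-s_*up   # +a: top leans to far(-toolx)
    print(a,"lower cap: topfar",m(g-.028*ax+.011*ff),"botfar",m(g-.042*ax+.011*ff),"upper cap: topnear",m(g+.042*ax-.011*ff), "botnear",m(g+.028*ax-.011*ff),"topfar",m(g+.042*ax+.011*ff))
E
python3 tilt.py
```

```text
-15 lower cap: topfar 292 botfar 277 upper cap: topnear 277 botnear 255 topfar 413
-10 lower cap: topfar 281 botfar 262 upper cap: topnear 302 botnear 271 topfar 431
-5 lower cap: topfar 270 botfar 247 upper cap: topnear 327 botnear 287 topfar 447
0 lower cap: topfar 259 botfar 233 upper cap: topnear 352 botnear 303 topfar 461
5 lower cap: topfar 248 botfar 218 upper cap: topnear 375 botnear 319 topfar 472
10 lower cap: topfar 237 botfar 203 upper cap: topnear 396 botnear 334 topfar 481
15 lower cap: topfar 226 botfar 189 upper cap: topnear 416 botnear 348 topfar 488
```

```bash
sed -i 's/^for a.*/for a in(-20,-15,-10,-5,0,5,10,15,20):/; s/print(a.*/print(a,"lowcap bot -x edge",m(g-.042*ax-.011*ff),"lowcap top -x edge",m(g-.028*ax-.011*ff),"upcap top+x edge",m(g+.042*ax+.011*ff),"upcap bot +x edge",m(g+.028*ax+.011*ff),"ball top -x",m(g-.015*f))/' tilt.py; python3 tilt.py
```

```text
-20 lowcap bot -x edge 205 lowcap top -x edge 210 upcap top+x edge 393 upcap bot +x edge 368 ball top -x 209
-15 lowcap bot -x edge 191 lowcap top -x edge 200 upcap top+x edge 413 upcap bot +x edge 380 ball top -x 209
-10 lowcap bot -x edge 177 lowcap top -x edge 190 upcap top+x edge 431 upcap bot +x edge 391 ball top -x 209
-5 lowcap bot -x edge 164 lowcap top -x edge 181 upcap top+x edge 447 upcap bot +x edge 400 ball top -x 209
0 lowcap bot -x edge 150 lowcap top -x edge 173 upcap top+x edge 460 upcap bot +x edge 408 ball top -x 209
5 lowcap bot -x edge 138 lowcap top -x edge 164 upcap top+x edge 472 upcap bot +x edge 414 ball top -x 209
10 lowcap bot -x edge 126 lowcap top -x edge 157 upcap top+x edge 481 upcap bot +x edge 420 ball top -x 209
15 lowcap bot -x edge 115 lowcap top -x edge 150 upcap top+x edge 488 upcap bot +x edge 424 ball top -x 209
20 lowcap bot -x edge 104 lowcap top -x edge 144 upcap top+x edge 492 upcap bot +x edge 426 ball top -x 209
```

The bob is about 10° off plumb and floor contact rights it. I'll lower it eased, so the flat, low-weighted end squares itself.

Emit:
servo_tool --deltas '[{"slide": [0.05, 0, 0.3], "spin": 0}, {"slide": [0, 0, 0.2], "spin": 0}, {"slide": [0, 0, 0], "spin": 0}]'

```text
time_s: 20.1
tcp_pos: [0.4775, 0.1148, 0.0309]
ee_rot: [[-0.987, -0.159, 0.009], [-0.159, 0.987, -0.006], [-0.008, -0.007, -1.0]]
wrist_force: [0.4, 0.8, -2.4]
gripper_width: 0.331
```

Emit:
servo_tool --deltas '[{"slide": [0, 0, 0.15], "spin": 0}, {"slide": [0, 0, 0], "spin": 0}]'

```text
time_s: 20.3
tcp_pos: [0.4793, 0.1147, 0.029]
ee_rot: [[-0.987, -0.161, 0.012], [-0.161, 0.987, -0.006], [-0.011, -0.008, -1.0]]
wrist_force: [-0.1, 0.2, -2.4]
gripper_width: 0.334
```

```bash
python3 look.py a16.png; python3 tilt.py | sed -n 3,6p
```

```text
20.4 [0.47899419 0.11476562 0.02870818] [[-0.987, -0.161, 0.011], [-0.161, 0.987, -0.006], [-0.01, -0.008, -1.0]] 0.33217140437611753 [-0.35116813  0.05584164  1.55798718]
-10 lowcap bot -x edge 175 lowcap top -x edge 189 upcap top+x edge 433 upcap bot +x edge 392 ball top -x 209
-5 lowcap bot -x edge 162 lowcap top -x edge 180 upcap top+x edge 449 upcap bot +x edge 401 ball top -x 209
0 lowcap bot -x edge 149 lowcap top -x edge 171 upcap top+x edge 462 upcap bot +x edge 409 ball top -x 209
5 lowcap bot -x edge 136 lowcap top -x edge 163 upcap top+x edge 473 upcap bot +x edge 415 ball top -x 209
```

View pics/a16.png

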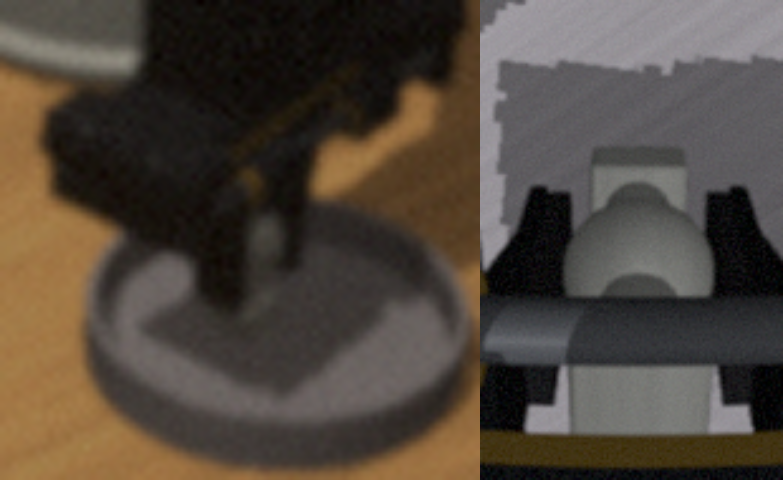

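The cap edges now match upright. Releasing gently and rising.

Emit:
servo_tool --deltas '[{"slide": [0, 0, 0], "spin": 0}, {"slide": [0, 0, 0], "spin": 0}]' --gripper 168

```text
time_s: 20.65
tcp_pos: [0.4791, 0.1147, 0.0287]
ee_rot: [[-0.987, -0.162, 0.011], [-0.162, 0.987, -0.007], [-0.01, -0.008, -1.0]]
wrist_force: [-0.4, -1.2, 1.2]
gripper_width: 0.336
```

Emit:
servo_tool --deltas '[{"slide": [0, 0, 0], "spin": 0}, {"slide": [0, 0, 0], "spin": 0}, {"slide": [0, 0, 0], "spin": 0}]' --gripper 130

```text
time_s: 20.95
tcp_pos: [0.4789, 0.115, 0.0282]
ee_rot: [[-0.987, -0.162, 0.011], [-0.162, 0.987, -0.006], [-0.01, -0.008, -1.0]]
wrist_force: [0.1, 0.2, -0.9]
gripper_width: 0.466
```

```bash
python3 look.py a17.png
```

```text
21.05 [0.4789167  0.11498767 0.02823232] [[-0.987, -0.162, 0.011], [-0.162, 0.987, -0.006], [-0.01, -0.008, -1.0]] 0.4796143330201761 [-0.51767515  0.40881188 -0.1512539 ]
```

View pics/a17.png

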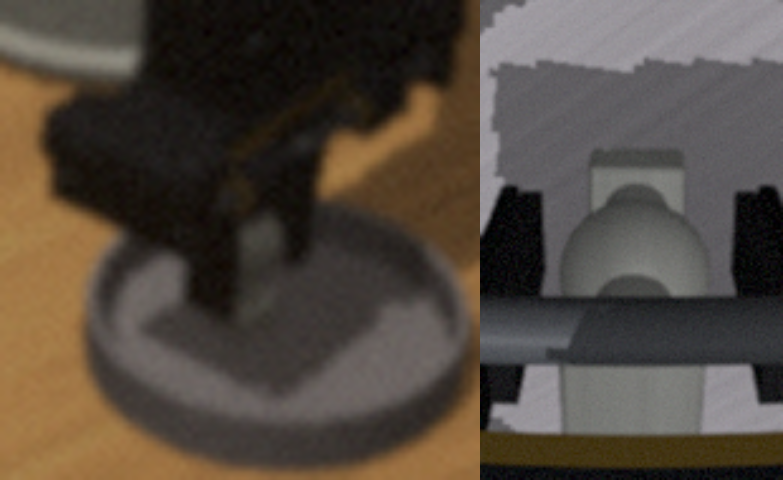

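The bob stands free and upright between the fingers. Going up, then to bob2.

Emit:
servo_tool --deltas '[{"slide": [0, 0, -0.5], "spin": 0}, {"slide": [0, 0, -0.8], "spin": 0}, {"slide": [0, 0, -0.9], "spin": 0}, {"slide": [0, 0, -0.9], "spin": 0}, {"slide": [0, 0, -0.9], "spin": 0}, {"slide": [0, 0, -0.9], "spin": 0}, {"slide": [0, 0, -0.5], "spin": 0}, {"slide": [0, 0, 0], "spin": 0}]' --gripper 110

```text
time_s: 21.85
tcp_pos: [0.4764, 0.1157, 0.1672]
ee_rot: [[-0.987, -0.161, 0.008], [-0.161, 0.987, -0.008], [-0.007, -0.009, -1.0]]
wrist_force: [0.3, -0.4, -0.3]
gripper_width: 0.567
```

Emit:
servo_tool --deltas '[{"slide": [-0.15, -0.6, 0], "spin": 0}, {"slide": [-0.18, -0.9, 0], "spin": 0}, {"slide": [-0.18, -0.9, 0], "spin": 0}, {"slide": [-0.18, -0.9, 0], "spin": 0}, {"slide": [-0.18, -0.9, 0], "spin": 0}, {"slide": [-0.18, -0.9, 0], "spin": 0}, {"slide": [-0.18, -0.9, 0], "spin": 0}, {"slide": [-0.18, -0.9, 0], "spin": 0}, {"slide": [-0.18, -0.9, 0], "spin": 0}, {"slide": [-0.18, -0.9, 0], "spin": 0}]'

```text
time_s: 22.85
tcp_pos: [0.5526, -0.0974, 0.1586]
ee_rot: [[-0.986, -0.166, -0.007], [-0.165, 0.986, -0.007], [0.008, -0.006, -1.0]]
wrist_force: [-0.2, -0.0, 0.7]
gripper_width: 0.567
```

Emit:
servo_tool --deltas '[{"slide": [-0.18, -0.9, 0], "spin": 0}, {"slide": [-0.18, -0.9, 0.3], "spin": 0}, {"slide": [-0.18, -0.9, 0.5], "spin": 0}, {"slide": [-0.1, -0.6, 0.5], "spin": 0}, {"slide": [0, 0, 0], "spin": 0}]'

```text
time_s: 23.35
tcp_pos: [0.5805, -0.1815, 0.1183]
ee_rot: [[-0.987, -0.162, -0.016], [-0.162, 0.987, -0.006], [0.016, -0.003, -1.0]]
wrist_force: [-0.1, 0.1, -0.9]
gripper_width: 0.571
```

Run:
```python
from h import *
w=optics.capture("wrist"); cv2.imwrite("pics/w18.png",w["frame"][:,:,::-1]); x=sense(); print(x["tcp_pos"],x["ee_rot"].round(4).tolist(),x["gripper_width"])
t=optics.capture("top"); crop(t,80,130,400,340,2.4,"t18.png")
```

```text
[ 0.58069533 -0.18093234  0.11912177] [[-0.9866, -0.1623, -0.0146], [-0.1623, 0.9867, -0.0061], [0.0154, -0.0037, -0.9999]] 0.5722106692223802
```

View pics/w18.png

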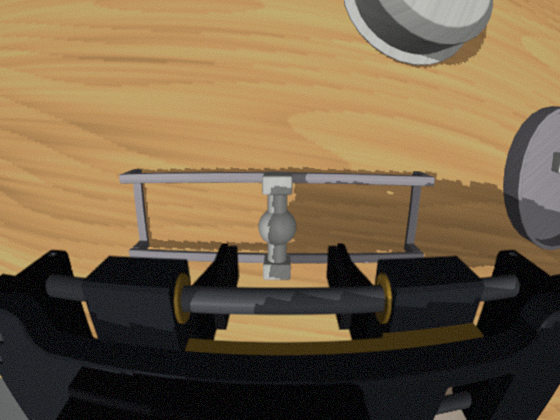

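View pics/t18.png

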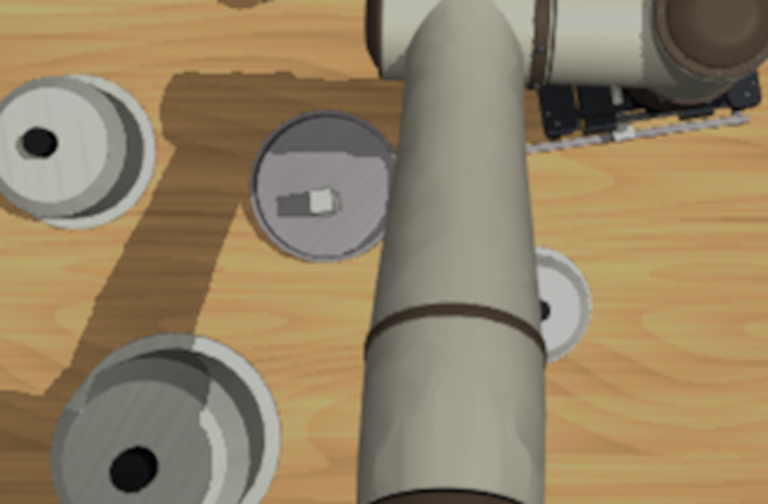

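Bob1 stands upright in the dish (top crop (322,201)), and the cover is still aside at (40,143). Bob2's ball is at wrist (277,226).

Run:
```python
from h import *
w=optics.capture("wrist"); x=sense()
P=plane(w,(277,225.5),.041,True); d=P-x["tcp_pos"]; print(P,"tool",(x["ee_rot"].T@d)/.025,x["tcp_pos"])
```

```text
[ 0.58770153 -0.18356542  0.041     ] tool [-0.25191842 -0.1665995   3.20786224] [ 0.58168837 -0.17995696  0.12124537]
```

Emit:
servo_tool --deltas '[{"slide": [-0.25, -0.15, 0.5], "spin": 0}, {"slide": [0, 0, 0.7], "spin": 0}, {"slide": [0, 0, 0.6], "spin": 0}, {"slide": [0, 0, 0.3], "spin": 0}, {"slide": [0, 0, 0], "spin": 0}]' --gripper 118

```text
time_s: 24.0
tcp_pos: [0.591, -0.1797, 0.0682]
ee_rot: [[-0.985, -0.17, -0.005], [-0.17, 0.985, -0.007], [0.006, -0.006, -1.0]]
wrist_force: [-0.5, 0.3, 0.0]
gripper_width: 0.535
```

Emit:
servo_tool --deltas '[{"slide": [0.15, -0.15, 0.4], "spin": 0.15}, {"slide": [0.05, 0, 0.5], "spin": 0}, {"slide": [0.05, 0, 0.5], "spin": 0}, {"slide": [0, 0, 0.3], "spin": 0}, {"slide": [0, 0, 0], "spin": 0}]'

```text
time_s: 24.5
tcp_pos: [0.5857, -0.1848, 0.0233]
ee_rot: [[-0.989, -0.148, -0.002], [-0.148, 0.989, -0.007], [0.003, -0.007, -1.0]]
wrist_force: [-0.1, 0.3, 0.1]
gripper_width: 0.537
```

```bash
python3 look.py a19.png
python3 - <<'E'
from h import *
w=optics.capture("wrist"); cv2.imwrite("pics/w19.png",w["frame"][:,:,::-1])
E
```

```text
24.6 [ 0.58651536 -0.18485413  0.02451541] [[-0.989, -0.148, -0.0], [-0.148, 0.989, -0.007], [0.001, -0.007, -1.0]] 0.5387296247972845 [-0.27401385 -0.20967133 -0.65753876]
```

View pics/w19.png

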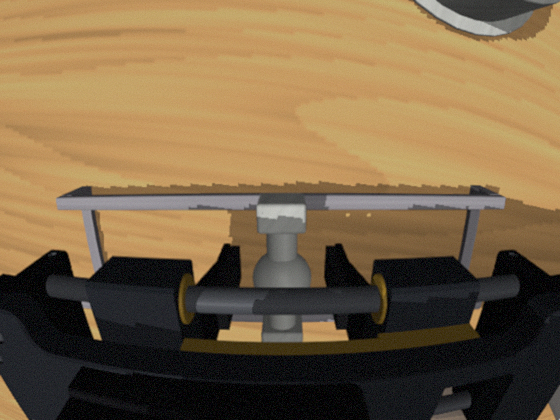

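Bob2's ball is centred between the pads at (282,275). Closing.

Emit:
servo_tool --deltas '[{"slide": [0, 0, 0.1], "spin": 0}, {"slide": [0, 0, 0], "spin": 0}, {"slide": [0, 0, 0], "spin": 0}, {"slide": [0, 0, 0], "spin": 0}, {"slide": [0, 0, 0], "spin": 0}, {"slide": [0, 0, 0], "spin": 0}]' --gripper 255

```text
time_s: 25.25
tcp_pos: [0.5882, -0.185, 0.0239]
ee_rot: [[-0.989, -0.149, 0.004], [-0.149, 0.989, -0.008], [-0.003, -0.008, -1.0]]
wrist_force: [0.4, -0.5, -0.6]
gripper_width: 0.328
```

Emit:
servo_tool --deltas '[{"slide": [0, 0, -0.3], "spin": 0}, {"slide": [0, 0, -0.5], "spin": 0}, {"slide": [0, 0, -0.6], "spin": 0}, {"slide": [0, 0, -0.5], "spin": 0}, {"slide": [0, 0, -0.3], "spin": 0}, {"slide": [0, 0, 0], "spin": 0}]'

```text
time_s: 25.85
tcp_pos: [0.587, -0.1842, 0.0829]
ee_rot: [[-0.989, -0.148, 0.003], [-0.148, 0.989, -0.007], [-0.002, -0.007, -1.0]]
wrist_force: [-0.3, -0.3, -1.7]
gripper_width: 0.329
```

```bash
python3 look.py a20.png
```

```text
25.95 [ 0.58612123 -0.18401595  0.0814021 ] [[-0.989, -0.148, 0.0], [-0.148, 0.989, -0.006], [0.0, -0.006, -1.0]] 0.32449007507602734 [-0.12841633 -0.44110312 -2.3937233 ]
```

View pics/a20.png

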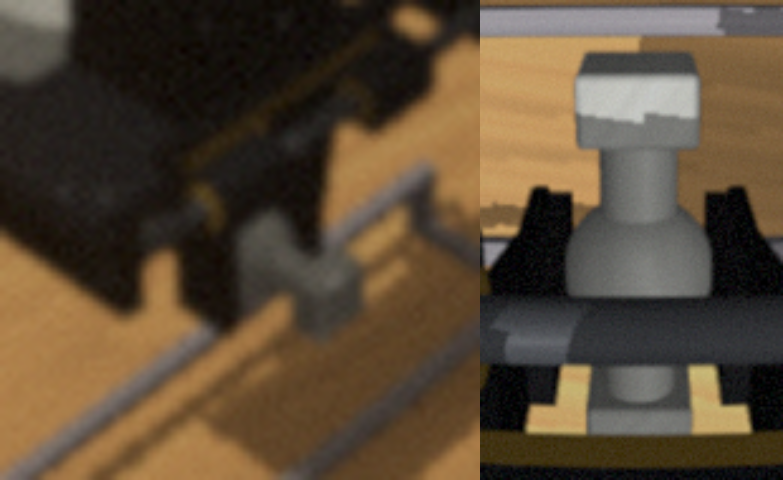

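Bob2 is lifted and level. Easing as before, with the lower end still clear of the rails.

Emit:
servo_tool --deltas '[{"slide": [0, 0, 0], "spin": 0}, {"slide": [0, 0, 0], "spin": 0}]' --gripper 172

```text
time_s: 26.15
tcp_pos: [0.5851, -0.1838, 0.0801]
ee_rot: [[-0.989, -0.147, -0.002], [-0.147, 0.989, -0.006], [0.003, -0.006, -1.0]]
wrist_force: [0.7, 0.4, -1.8]
gripper_width: 0.325
```

Emit:
servo_tool --deltas '[{"slide": [0, 0, 0], "spin": 0}, {"slide": [0, 0, 0], "spin": 0}]' --gripper 171

```text
time_s: 26.35
tcp_pos: [0.5845, -0.1838, 0.0789]
ee_rot: [[-0.989, -0.147, -0.004], [-0.147, 0.989, -0.006], [0.005, -0.005, -1.0]]
wrist_force: [-0.4, -0.9, -2.5]
gripper_width: 0.33
```

```bash
python3 look.py a21.png;  python3 tilt.py
```

```text
26.45 [ 0.58456333 -0.18381255  0.07905332] [[-0.989, -0.147, -0.004], [-0.147, 0.989, -0.006], [0.005, -0.005, -1.0]] 0.3359349892888684 [-0.89124097 -0.30337471 -2.22062366]
-20 lowcap bot -x edge 206 lowcap top -x edge 211 upcap top+x edge 393 upcap bot +x edge 368 ball top -x 209
-15 lowcap bot -x edge 192 lowcap top -x edge 201 upcap top+x edge 413 upcap bot +x edge 380 ball top -x 209
-10 lowcap bot -x edge 178 lowcap top -x edge 191 upcap top+x edge 431 upcap bot +x edge 391 ball top -x 209
-5 lowcap bot -x edge 164 lowcap top -x edge 182 upcap top+x edge 447 upcap bot +x edge 400 ball top -x 209
0 lowcap bot -x edge 151 lowcap top -x edge 173 upcap top+x edge 461 upcap bot +x edge 408 ball top -x 209
5 lowcap bot -x edge 139 lowcap top -x edge 165 upcap top+x edge 472 upcap bot +x edge 415 ball top -x 209
10 lowcap bot -x edge 127 lowcap top -x edge 158 upcap top+x edge 481 upcap bot +x edge 420 ball top -x 209
15 lowcap bot -x edge 115 lowcap top -x edge 151 upcap top+x edge 488 upcap bot +x edge 424 ball top -x 209
20 lowcap bot -x edge 105 lowcap top -x edge 144 upcap top+x edge 493 upcap bot +x edge 427 ball top -x 209
```

View pics/a21.png

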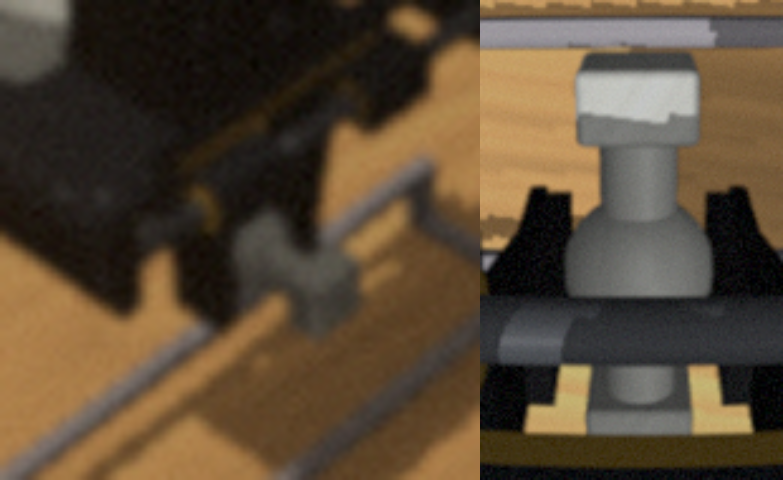

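Emit:
servo_tool --deltas '[{"slide": [0, 0, -0.05], "spin": 0}, {"slide": [0, 0, 0], "spin": 0}]'

```text
time_s: 26.7
tcp_pos: [0.5846, -0.1838, 0.0804]
ee_rot: [[-0.989, -0.147, -0.004], [-0.147, 0.989, -0.006], [0.005, -0.005, -1.0]]
wrist_force: [-0.0, -0.2, -2.1]
gripper_width: 0.331
```

```bash
python3 look.py a22.png
```

```text
26.8 [ 0.58427516 -0.18375481  0.08025218] [[-0.989, -0.147, -0.005], [-0.147, 0.989, -0.006], [0.006, -0.005, -1.0]] 0.32810018761332443 [ 0.22513254  1.02262933 -1.40353876]
```

View pics/a22.png

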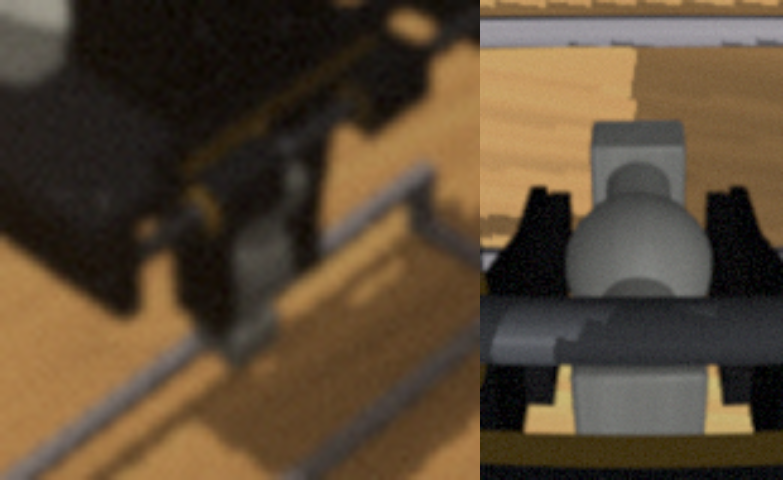

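Bob2's near (base-side) end swung down, so that is its heavy end. Edges at 122/147 mean about 10° short of plumb. Waiting a moment more.

Emit:
servo_tool --deltas '[{"slide": [0, 0, -0.05], "spin": 0}, {"slide": [0, 0, 0], "spin": 0}, {"slide": [0, 0, 0], "spin": 0}]'

```text
time_s: 27.1
tcp_pos: [0.5842, -0.1838, 0.0817]
ee_rot: [[-0.989, -0.147, -0.005], [-0.147, 0.989, -0.006], [0.006, -0.005, -1.0]]
wrist_force: [-0.1, 0.1, -2.2]
gripper_width: 0.333
```

```bash
python3 look.py a23.png
```

```text
27.2 [ 0.58424132 -0.18377785  0.08167622] [[-0.989, -0.147, -0.005], [-0.147, 0.989, -0.006], [0.006, -0.005, -1.0]] 0.33557532163311427 [ 0.42459794 -0.44770851 -3.49891332]
```

View pics/a23.png

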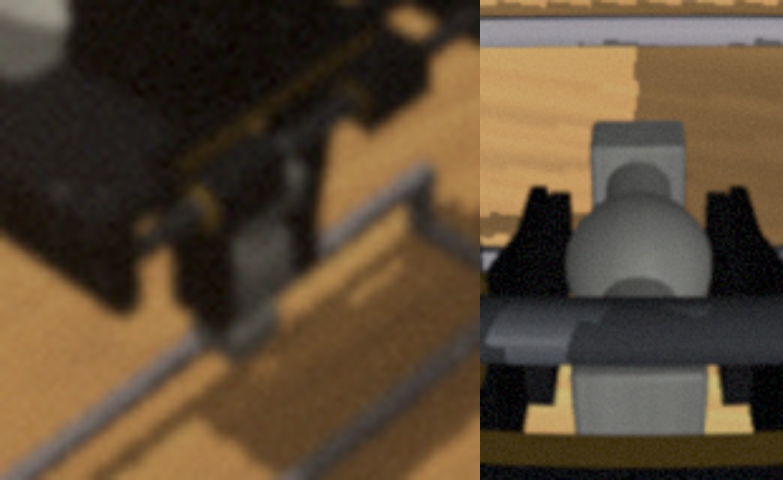

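Stable at about 12° off plumb; the floor will square it as it did bob1. Gripping firmly and carrying it to the free side of the dish.

Emit:
servo_tool --deltas '[{"slide": [0, 0, 0], "spin": 0}, {"slide": [0, 0, -0.3], "spin": 0}, {"slide": [0, 0.4, -0.4], "spin": 0}, {"slide": [0, 0.8, -0.1], "spin": 0}, {"slide": [0, 0.85, 0], "spin": 0}, {"slide": [0.04, 0.85, 0], "spin": 0}, {"slide": [0.04, 0.85, 0], "spin": 0}, {"slide": [0.04, 0.85, 0], "spin": 0}, {"slide": [0.04, 0.85, 0], "spin": 0}, {"slide": [0.04, 0.85, 0], "spin": 0}]' --gripper 255

```text
time_s: 28.2
tcp_pos: [0.5573, -0.0214, 0.1097]
ee_rot: [[-0.99, -0.144, 0.005], [-0.144, 0.99, -0.005], [-0.004, -0.005, -1.0]]
wrist_force: [0.3, 0.8, -3.2]
gripper_width: 0.324
```

Emit:
servo_tool --deltas '[{"slide": [0.04, 0.85, 0], "spin": 0}, {"slide": [0.04, 0.85, 0], "spin": 0}, {"slide": [0.04, 0.85, 0], "spin": 0}, {"slide": [0.04, 0.85, 0], "spin": 0}, {"slide": [0.04, 0.8, 0], "spin": 0}, {"slide": [0.04, 0.6, 0], "spin": 0}, {"slide": [0.02, 0.3, 0], "spin": 0}, {"slide": [0, 0, 0], "spin": 0}]'

```text
time_s: 29.0
tcp_pos: [0.531, 0.1165, 0.1185]
ee_rot: [[-0.988, -0.152, 0.017], [-0.152, 0.988, 0.001], [-0.017, -0.002, -1.0]]
wrist_force: [0.6, -0.9, -3.1]
gripper_width: 0.326
```

Run:
```python
from h import *
w=optics.capture("wrist"); cv2.imwrite("pics/w24.png",w["frame"][:,:,::-1]); x=sense(); print(x["tcp_pos"],x["ee_rot"].round(4).tolist(),x["gripper_width"])
```

```text
[0.53110218 0.11598299 0.11855151] [[-0.9883, -0.1514, 0.0169], [-0.1515, 0.9885, 0.0005], [-0.0168, -0.0021, -0.9999]] 0.3264912573924937
```

View pics/w24.png

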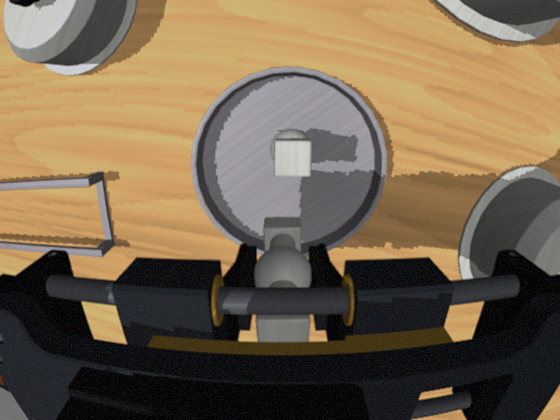

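Bob1 stands with its top cap at wrist (292,158); bob2 hangs at (282,270). Checking positions.

Run:
```python
from h import *
w=optics.capture("wrist"); x=sense()
print("bob1 top",plane(w,(292.5,159),.090,True))
pts=[(193,155),(386,160),(290,67),(222,95),(360,97),(205,200),(375,200),(240,77),(335,76)]
W=np.array([plane(w,p,.028,True)[:2] for p in pts]); a=np.linalg.lstsq(np.c_[2*W,np.ones(len(W))],(W**2).sum(1),rcond=None)[0]; print(a,np.sqrt(a[2]+a[0]**2+a[1]**2)); print(x["tcp_pos"])
```

```text
bob1 top [0.47790247 0.11418579 0.09      ]
[ 0.49182778  0.11628351 -0.24955867] 0.07653594393048797
[0.53113827 0.11542903 0.11829835]
```

Emit:
servo_tool --deltas '[{"slide": [0.3, 0.2, 0.4], "spin": 0}, {"slide": [0, 0, 0.7], "spin": 0}, {"slide": [0, 0, 0.7], "spin": 0}, {"slide": [0, 0, 0.5], "spin": 0}, {"slide": [0, 0, 0.2], "spin": 0}, {"slide": [0, 0, 0], "spin": 0}]'

```text
time_s: 29.7
tcp_pos: [0.5255, 0.1152, 0.0553]
ee_rot: [[-0.989, -0.144, 0.019], [-0.144, 0.99, 0.0], [-0.019, -0.002, -1.0]]
wrist_force: [-0.4, 0.1, -2.3]
gripper_width: 0.328
```

Now ease to 171 and lower onto the floor.

Emit:
servo_tool --deltas '[{"slide": [0.1, 0.15, 0.3], "spin": 0}, {"slide": [0, 0, 0.2], "spin": 0}, {"slide": [0, 0, 0], "spin": 0}]' --gripper 171

```text
time_s: 30.0
tcp_pos: [0.5237, 0.1186, 0.0432]
ee_rot: [[-0.989, -0.144, 0.021], [-0.144, 0.99, 0.001], [-0.021, -0.002, -1.0]]
wrist_force: [0.1, 0.3, -2.4]
gripper_width: 0.326
```

```bash
python3 look.py a25.png; python3 tilt.py|sed -n 3,8p
```

```text
30.1 [0.52396486 0.1187158  0.04370611] [[-0.989, -0.144, 0.022], [-0.144, 0.99, 0.002], [-0.022, -0.001, -1.0]] 0.3301739318343129 [ 0.34468332  0.07743772 -2.72537171]
-10 lowcap bot -x edge 174 lowcap top -x edge 188 upcap top+x edge 436 upcap bot +x edge 394 ball top -x 210
-5 lowcap bot -x edge 160 lowcap top -x edge 179 upcap top+x edge 452 upcap bot +x edge 403 ball top -x 210
0 lowcap bot -x edge 148 lowcap top -x edge 171 upcap top+x edge 464 upcap bot +x edge 410 ball top -x 210
5 lowcap bot -x edge 135 lowcap top -x edge 163 upcap top+x edge 475 upcap bot +x edge 417 ball top -x 210
10 lowcap bot -x edge 123 lowcap top -x edge 156 upcap top+x edge 483 upcap bot +x edge 422 ball top -x 210
15 lowcap bot -x edge 112 lowcap top -x edge 149 upcap top+x edge 490 upcap bot +x edge 425 ball top -x 210
```

View pics/a25.png

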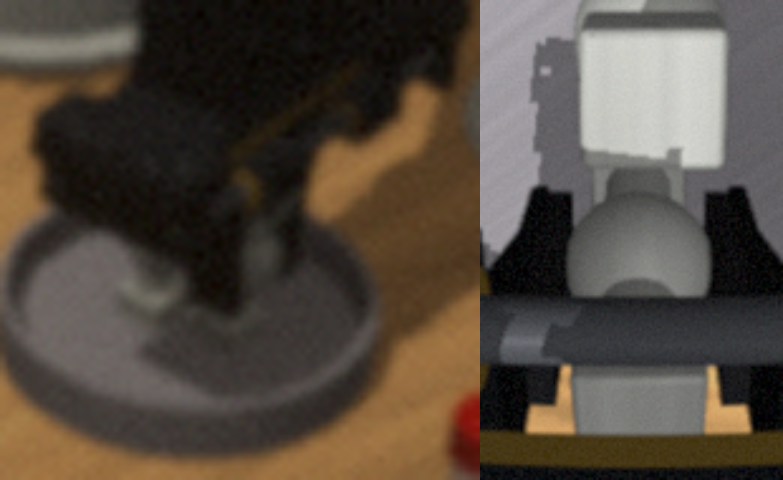

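Emit:
servo_tool --deltas '[{"slide": [0.05, 0, 0.3], "spin": 0}, {"slide": [0, 0, 0.2], "spin": 0}, {"slide": [0, 0, 0], "spin": 0}]'

```text
time_s: 30.45
tcp_pos: [0.5262, 0.1198, 0.0341]
ee_rot: [[-0.989, -0.146, 0.03], [-0.146, 0.989, 0.004], [-0.03, -0.001, -1.0]]
wrist_force: [-1.1, -0.5, -1.6]
gripper_width: 0.332
```

Emit:
servo_tool --deltas '[{"slide": [0.05, 0, 0.15], "spin": 0}, {"slide": [0, 0, 0], "spin": 0}]'

```text
time_s: 30.65
tcp_pos: [0.5282, 0.1205, 0.0334]
ee_rot: [[-0.988, -0.149, 0.037], [-0.149, 0.989, 0.006], [-0.037, 0.0, -0.999]]
wrist_force: [-0.8, 0.4, -2.4]
gripper_width: 0.335
```

```bash
python3 look.py a26.png
```

```text
30.75 [0.52793719 0.12051102 0.0329102 ] [[-0.988, -0.148, 0.036], [-0.148, 0.989, 0.006], [-0.037, 0.0, -0.999]] 0.3293435926886796 [0.67252728 0.42765672 1.86889336]
```

View pics/a26.png

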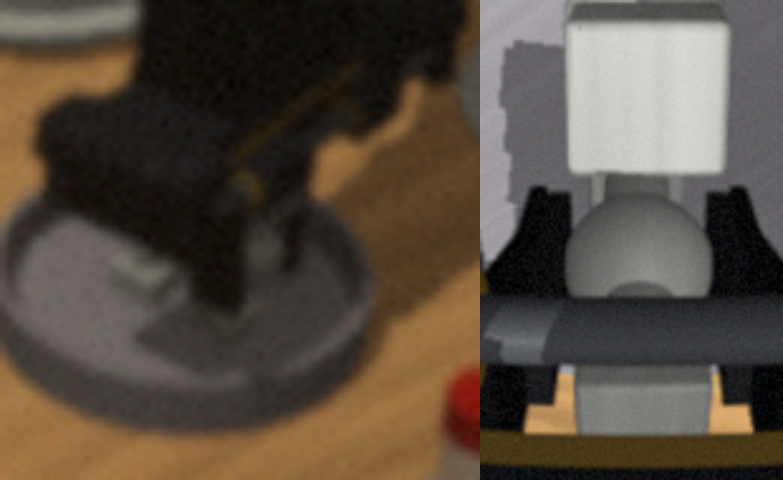

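Contact; easing a little more to let it settle flat before opening.

Emit:
servo_tool --deltas '[{"slide": [0, 0, 0], "spin": 0}, {"slide": [0, 0, 0], "spin": 0}]' --gripper 169

```text
time_s: 30.95
tcp_pos: [0.5281, 0.1206, 0.0329]
ee_rot: [[-0.988, -0.149, 0.037], [-0.149, 0.989, 0.006], [-0.037, 0.0, -0.999]]
wrist_force: [-0.6, -0.2, 1.6]
gripper_width: 0.339
```

```bash
python3 look.py a27.png
```

```text
31.05 [0.52806502 0.12054905 0.03292559] [[-0.988, -0.149, 0.036], [-0.149, 0.989, 0.005], [-0.037, 0.0, -0.999]] 0.33620075936360155 [-0.0371238  -0.5844627   2.12049116]
```

View pics/a27.png

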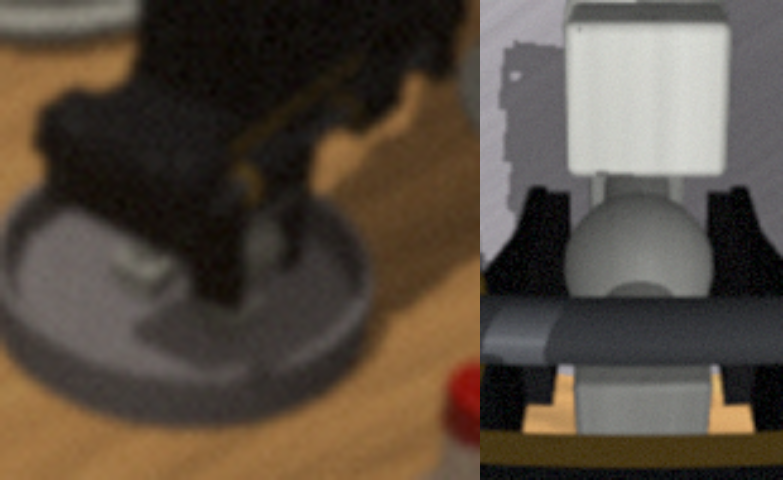

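Emit:
servo_tool --deltas '[{"slide": [0, 0, 0], "spin": 0}, {"slide": [0, 0, 0], "spin": 0}]' --gripper 166

```text
time_s: 31.25
tcp_pos: [0.5277, 0.1203, 0.0325]
ee_rot: [[-0.988, -0.148, 0.035], [-0.148, 0.989, 0.005], [-0.036, -0.0, -0.999]]
wrist_force: [0.6, -1.4, 0.4]
gripper_width: 0.352
```

```bash
python3 look.py a28.png
```

```text
31.35 [0.52779984 0.1203882  0.03251955] [[-0.988, -0.148, 0.036], [-0.148, 0.989, 0.005], [-0.036, -0.0, -0.999]] 0.34794389024672207 [-0.01815657 -0.41944481 -0.61939967]
```

View pics/a28.png

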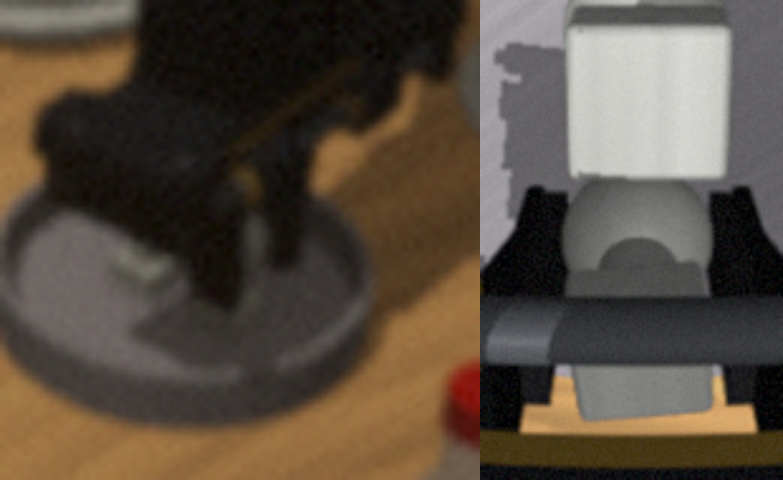

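Bob2 dropped flat (its top cap shifted back towards the base and is now square-on). Opening and rising.

Emit:
servo_tool --deltas '[{"slide": [0, 0, 0], "spin": 0}, {"slide": [0, 0, 0], "spin": 0}, {"slide": [0, 0, 0], "spin": 0}]' --gripper 130

```text
time_s: 31.65
tcp_pos: [0.5277, 0.1205, 0.0322]
ee_rot: [[-0.988, -0.148, 0.035], [-0.148, 0.989, 0.005], [-0.036, -0.0, -0.999]]
wrist_force: [0.8, 0.4, -0.3]
gripper_width: 0.474
```

Emit:
servo_tool --deltas '[{"slide": [0, 0, -0.4], "spin": 0}, {"slide": [0, 0, -0.7], "spin": 0}, {"slide": [0, 0, -0.9], "spin": 0}, {"slide": [0, 0, -0.9], "spin": 0}, {"slide": [0, 0, -0.9], "spin": 0}, {"slide": [0, 0, -0.9], "spin": 0}, {"slide": [0, 0, -0.9], "spin": 0}, {"slide": [0, 0, -0.5], "spin": 0}, {"slide": [0, 0, 0], "spin": 0}]' --gripper 100

```text
time_s: 32.55
tcp_pos: [0.5219, 0.1197, 0.1965]
ee_rot: [[-0.988, -0.149, 0.039], [-0.149, 0.989, 0.007], [-0.04, 0.001, -0.999]]
wrist_force: [-0.2, 0.4, 0.6]
gripper_width: 0.604
```

Run:
```python
from h import *
w=optics.capture("wrist"); cv2.imwrite("pics/w29.png",w["frame"][:,:,::-1]); x=sense(); print(x["tcp_pos"],x["ee_rot"].round(4).tolist(),x["gripper_width"])
```

```text
[0.52140371 0.11955744 0.19556171] [[-0.9881, -0.1489, 0.0375], [-0.1487, 0.9889, 0.0064], [-0.0381, 0.0008, -0.9993]] 0.6036942216429131
```

View pics/w29.png

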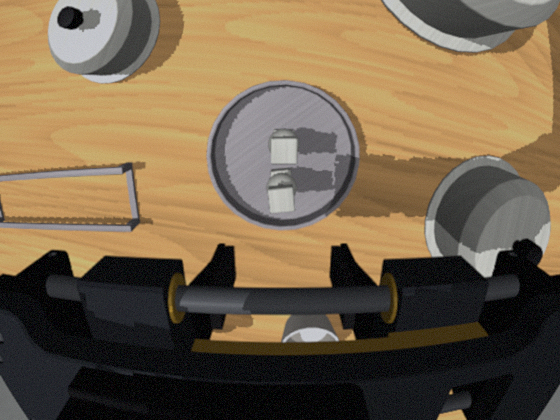

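Both bobs stand in the dish, with top caps at wrist (284,150) and (281,198). Going to the cover, whose knob is at about (528,252), and measuring again since it may have been knocked.

Emit:
servo_tool --deltas '[{"slide": [0, 0.5, 0], "spin": 0}, {"slide": [-0.03, 0.85, 0], "spin": 0}, {"slide": [-0.03, 0.85, 0], "spin": 0}, {"slide": [-0.03, 0.85, 0], "spin": 0}, {"slide": [-0.03, 0.85, 0], "spin": 0}, {"slide": [-0.03, 0.85, 0], "spin": 0}, {"slide": [-0.03, 0.85, 0], "spin": 0}, {"slide": [-0.03, 0.8, 0], "spin": 0}, {"slide": [0, 0.6, 0], "spin": 0}, {"slide": [0, 0.3, 0], "spin": 0}]'

```text
time_s: 33.6
tcp_pos: [0.4918, 0.3099, 0.1839]
ee_rot: [[-0.989, -0.147, 0.021], [-0.147, 0.989, -0.005], [-0.02, -0.008, -1.0]]
wrist_force: [-1.0, -0.1, 0.4]
gripper_width: 0.61
```

Run:
```python
from h import *
w=optics.capture("wrist"); cv2.imwrite("pics/w30.png",w["frame"][:,:,::-1]); x=sense(); print(x["tcp_pos"],x["ee_rot"].round(4).tolist(),x["gripper_width"])
```

```text
[0.49187597 0.31041842 0.1838335 ] [[-0.9889, -0.1475, 0.0207], [-0.1476, 0.989, -0.0051], [-0.0197, -0.0081, -0.9998]] 0.608011886497949
```

View pics/w30.png

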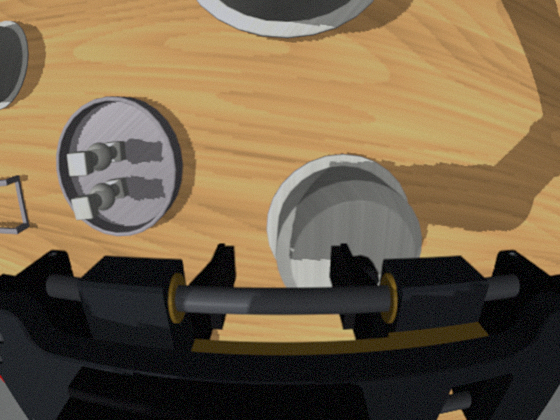

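The knob is at about (362,268), partly behind the right finger. The bobs still stand at (85,165) and (90,205). Measuring the cover.

Run:
```python
from h import *
w=optics.capture("wrist"); print(plane(w,(362,268),.121,True))
pts=[(268,225),(275,195),(295,170),(345,155),(385,167),(407,190),(271,250)]
W=np.array([plane(w,p,.0115,True)[:2] for p in pts]); a=np.linalg.lstsq(np.c_[2*W,np.ones(len(W))],(W**2).sum(1),rcond=None)[0]; print(a,np.sqrt(a[2]+a[0]**2+a[1]**2)); print(sense()["tcp_pos"])
t=optics.capture("top"); crop(t,60,130,300,310,3,"t30.png")
```

```text
[0.52070824 0.37837437 0.121     ]
[ 0.53065126  0.38259345 -0.42096714] 0.08367410244766939
[0.49203577 0.30936751 0.1841207 ]
```

View pics/t30.png

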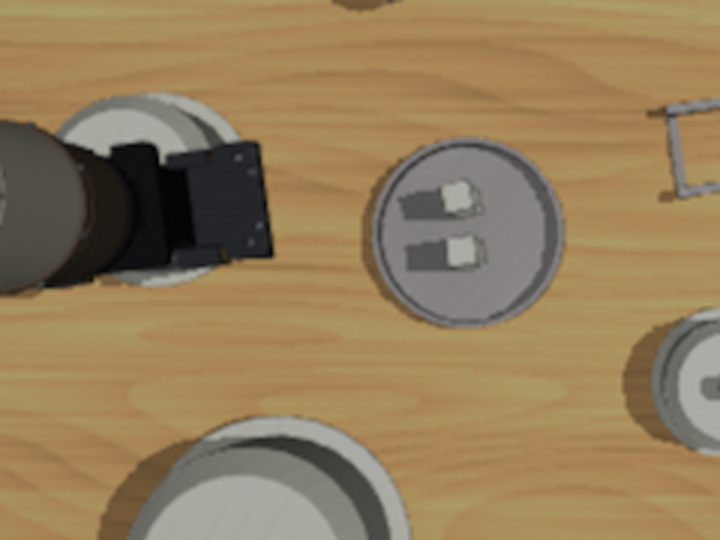

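The cover has been knocked: it was left at about (0.493,0.358) and now sits near (0.525,0.38). Both bobs show upright in the top crop at (460,198) and (463,252), with the dish centre at (468,232). I'll centre over the cover and measure the knob properly.

Emit:
servo_tool --deltas '[{"slide": [-0.3, 0.5, -0.4], "spin": 0}, {"slide": [-0.4, 0.6, -0.4], "spin": 0}, {"slide": [-0.4, 0.6, -0.4], "spin": 0}, {"slide": [-0.4, 0.6, -0.2], "spin": 0}, {"slide": [-0.2, 0.3, 0], "spin": 0}, {"slide": [0, 0, 0], "spin": 0}]'

```text
time_s: 34.35
tcp_pos: [0.5253, 0.375, 0.2206]
ee_rot: [[-0.99, -0.139, 0.018], [-0.139, 0.99, -0.008], [-0.017, -0.01, -1.0]]
wrist_force: [-0.3, -0.2, -0.1]
gripper_width: 0.609
```

Run:
```python
from h import *
w=optics.capture("wrist"); cv2.imwrite("pics/w31.png",w["frame"][:,:,::-1]); x=sense(); print(x["tcp_pos"],x["ee_rot"].round(4).tolist(),x["gripper_width"])
t=optics.capture("top")
c=plane(t,(216.2,207.3),.028); print("dish",c)
for p in((460,198),(463,252)): print("bobtop",plane(t,(p[0]/3+60,p[1]/3+130),.09))
```

```text
[0.52503999 0.3744103  0.22058658] [[-0.9901, -0.139, 0.0177], [-0.1391, 0.9902, -0.0082], [-0.0164, -0.0106, -0.9998]] 0.6053766659718862
dish [0.49458641 0.11483622 0.028     ]
bobtop [0.5183091  0.11536574 0.09      ]
bobtop [0.47580419 0.11246225 0.09      ]
```

View pics/w31.png

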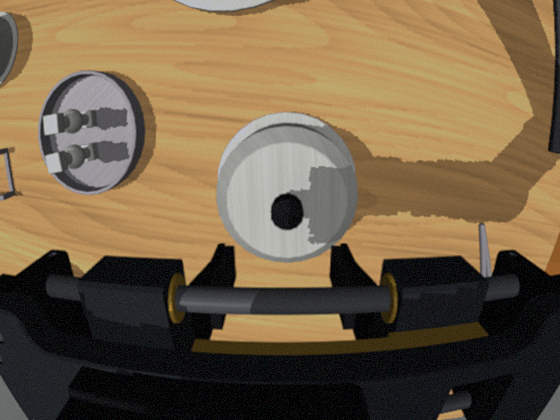

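The knob is now visible at (287,211), and both bobs are still upright in the dish at left.

Run:
```python
from h import *
w=optics.capture("wrist"); x=sense()
g=cv2.cvtColor(w["frame"],cv2.COLOR_RGB2GRAY)[185:240,260:315]
k,l,st,ce=cv2.connectedComponentsWithStats((g<50).astype(np.uint8)); i=1+np.argmax(st[1:,4]); p=ce[i]+[260,185]; print(st[i],p)
P=plane(w,p,.122,True); print(P,x["tcp_pos"],(x["ee_rot"].T@(P-x["tcp_pos"]))/.025)
```

```text
[ 13   9  31  36 886] [287.78329571 212.04514673]
[0.5278224  0.37837547 0.122     ] [0.52464272 0.37402563 0.2206797 ] [-0.08643039  0.19708281  3.94720553]
```

Emit:
servo_tool --deltas '[{"slide": [-0.1, 0.15, 0.5], "spin": 0}, {"slide": [0, 0, 0.8], "spin": 0}, {"slide": [0, 0, 0.8], "spin": 0}, {"slide": [0, 0, 0.6], "spin": 0}, {"slide": [0, 0, 0.2], "spin": 0}, {"slide": [0, 0, 0], "spin": 0}]' --gripper 70

```text
time_s: 35.1
tcp_pos: [0.5261, 0.3743, 0.1419]
ee_rot: [[-0.991, -0.137, 0.014], [-0.137, 0.991, -0.011], [-0.012, -0.013, -1.0]]
wrist_force: [-0.9, 0.6, -0.5]
gripper_width: 0.723
```

Emit:
servo_tool --deltas '[{"slide": [-0.14, 0.15, 0.4], "spin": 0}, {"slide": [0, 0, 0.4], "spin": 0}, {"slide": [0, 0, 0.4], "spin": 0}, {"slide": [0, 0, 0], "spin": 0}]'

```text
time_s: 35.5
tcp_pos: [0.5302, 0.379, 0.1106]
ee_rot: [[-0.99, -0.137, 0.016], [-0.137, 0.991, -0.009], [-0.014, -0.011, -1.0]]
wrist_force: [-0.2, -0.9, -0.4]
gripper_width: 0.724
```

Run:
```python
from h import *
w=optics.capture("wrist"); crop(w,180,150,400,350,3,"w32.png"); x=sense(); print(x["tcp_pos"],x["ee_rot"].round(4).tolist(),x["gripper_width"])
```

```text
[0.53069717 0.37934561 0.11156446] [[-0.9904, -0.1371, 0.0169], [-0.1373, 0.9905, -0.0081], [-0.0156, -0.0104, -0.9998]] 0.7275977742652333
```

View pics/w32.png

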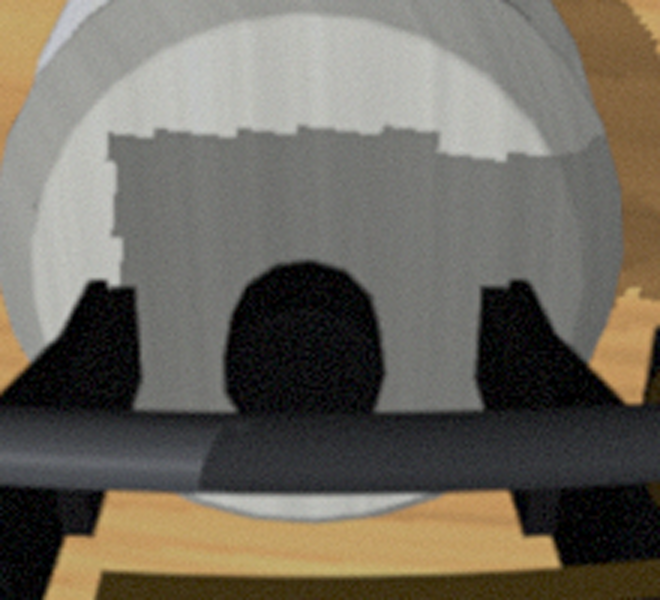

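The knob is centred between the fingers (crop x 304 against mid 308). A little lower, then grip.

Emit:
servo_tool --deltas '[{"slide": [0.05, 0, 0.25], "spin": 0}, {"slide": [0, 0, 0.05], "spin": 0}]'

```text
time_s: 35.75
tcp_pos: [0.5299, 0.3795, 0.1043]
ee_rot: [[-0.99, -0.137, 0.018], [-0.137, 0.99, -0.007], [-0.017, -0.009, -1.0]]
wrist_force: [0.2, 0.5, -0.2]
gripper_width: 0.729
```

Emit:
servo_tool --deltas '[{"slide": [0, 0, 0], "spin": 0}, {"slide": [0, 0, 0], "spin": 0}, {"slide": [0, 0, 0], "spin": 0}, {"slide": [0, 0, 0], "spin": 0}, {"slide": [0, 0, 0], "spin": 0}, {"slide": [0, 0, 0], "spin": 0}, {"slide": [0, 0, 0], "spin": 0}]' --gripper 255

```text
time_s: 36.45
tcp_pos: [0.5303, 0.3794, 0.1055]
ee_rot: [[-0.99, -0.137, 0.019], [-0.137, 0.991, -0.006], [-0.018, -0.009, -1.0]]
wrist_force: [0.4, -0.3, -0.8]
gripper_width: 0.316
```

Gripped. Lifting well above the bob tops.

Emit:
servo_tool --deltas '[{"slide": [0, 0, -0.3], "spin": 0}, {"slide": [0, 0, -0.5], "spin": 0}, {"slide": [0, 0, -0.6], "spin": 0}, {"slide": [0, 0, -0.6], "spin": 0}, {"slide": [0, 0, -0.6], "spin": 0}, {"slide": [0, 0, -0.6], "spin": 0}, {"slide": [0, 0, -0.6], "spin": 0}, {"slide": [0, 0, -0.5], "spin": 0}, {"slide": [0, 0, -0.3], "spin": 0}, {"slide": [0, 0, 0], "spin": 0}]'

```text
time_s: 37.45
tcp_pos: [0.5268, 0.3805, 0.2296]
ee_rot: [[-0.99, -0.137, 0.018], [-0.137, 0.991, -0.004], [-0.017, -0.007, -1.0]]
wrist_force: [0.3, -0.7, -2.2]
gripper_width: 0.314
```

Run:
```python
from h import *
s=optics.capture("scene"); crop(s,260,40,480,220,3,"s33.png"); x=sense(); print(x["tcp_pos"],x["ee_rot"].round(4).tolist(),x["gripper_width"],x["wrist_force"])
```

```text
[0.52649211 0.38032795 0.22884738] [[-0.9904, -0.1369, 0.0173], [-0.137, 0.9906, -0.005], [-0.0164, -0.0073, -0.9998]] 0.3113220156942903 [ 0.28845258 -0.07787925 -2.60544731]
```

View pics/s33.png

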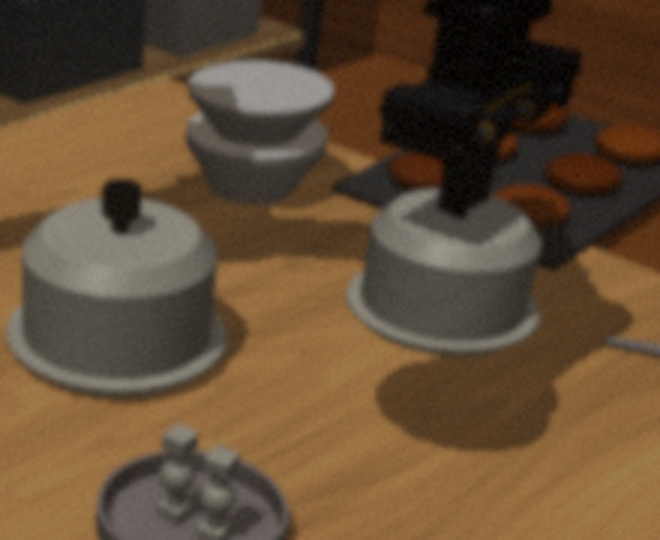

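The cover is lifted level, and the bobs are visible standing in the dish at crop (180,475) and (218,490). Carrying it over the dish.

Emit:
servo_tool --deltas '[{"slide": [0.12, -0.4, 0], "spin": 0}, {"slide": [0.19, -0.7, 0], "spin": 0}, {"slide": [0.19, -0.7, 0], "spin": 0}, {"slide": [0.19, -0.7, 0], "spin": 0}, {"slide": [0.19, -0.7, 0], "spin": 0}, {"slide": [0.19, -0.7, 0], "spin": 0}, {"slide": [0.19, -0.7, 0], "spin": 0}, {"slide": [0.19, -0.7, 0], "spin": 0}, {"slide": [0.19, -0.7, 0], "spin": 0}, {"slide": [0.19, -0.7, 0], "spin": 0}]'

```text
time_s: 38.5
tcp_pos: [0.4978, 0.1945, 0.2215]
ee_rot: [[-0.99, -0.138, 0.003], [-0.138, 0.99, -0.016], [-0.001, -0.017, -1.0]]
wrist_force: [-1.1, 0.4, -1.3]
gripper_width: 0.312
```

Emit:
servo_tool --deltas '[{"slide": [0.1, -0.7, 0], "spin": 0}, {"slide": [0.1, -0.6, 0], "spin": 0}, {"slide": [0.1, -0.5, 0], "spin": 0}, {"slide": [0.1, -0.4, 0], "spin": 0}, {"slide": [0, -0.3, 0], "spin": 0}, {"slide": [0, 0, 0], "spin": 0}, {"slide": [0, 0, 0], "spin": 0}]'

```text
time_s: 39.2
tcp_pos: [0.4965, 0.1233, 0.2232]
ee_rot: [[-0.991, -0.135, 0.004], [-0.135, 0.991, -0.016], [-0.002, -0.016, -1.0]]
wrist_force: [-0.0, -0.0, -2.0]
gripper_width: 0.313
```

Emit:
servo_tool --deltas '[{"slide": [-0.05, -0.25, 0], "spin": 0}, {"slide": [0, 0, 0.2], "spin": 0}, {"slide": [0, 0, 0], "spin": 0}]'

```text
time_s: 39.5
tcp_pos: [0.499, 0.1179, 0.2177]
ee_rot: [[-0.991, -0.136, 0.004], [-0.137, 0.991, -0.015], [-0.002, -0.016, -1.0]]
wrist_force: [-0.1, -1.3, -2.1]
gripper_width: 0.313
```

Run:
```python
from h import *
s=optics.capture("scene"); w=optics.capture("wrist"); t=optics.capture("top")
cv2.imwrite("pics/w34.png",w["frame"][:,:,::-1]); crop(s,230,90,430,260,3.5,"s34.png"); x=sense(); print(x["tcp_pos"],x["ee_rot"].round(4).tolist(),x["gripper_width"],x["wrist_force"])
```

```text
[0.49953888 0.11809423 0.21860624] [[-0.9906, -0.1368, 0.0058], [-0.1369, 0.9905, -0.015], [-0.0037, -0.0156, -0.9999]] 0.3097335424242669 [ 0.02231301  0.39610195 -1.72918493]
```

View pics/w34.png

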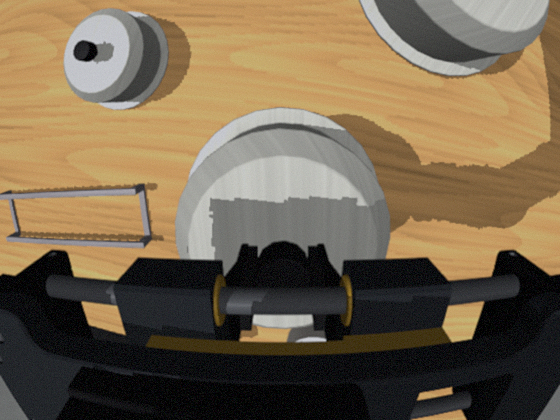

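View pics/s34.png

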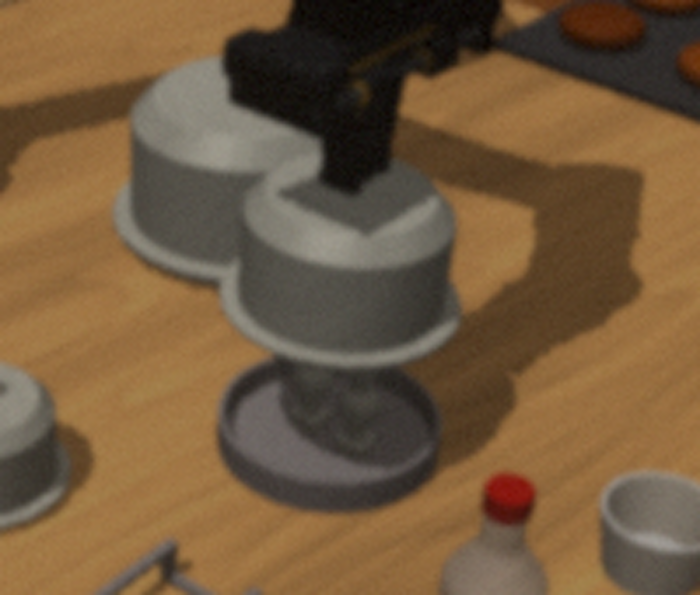

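The cover hangs above the dish with both bobs beneath it. Comparing its alignment with the dish in the scene view, from left/right extents.

Run:
```python
from h import *
s=optics.capture("scene"); x=sense()
g=cv2.cvtColor(s["frame"],cv2.COLOR_RGB2GRAY)
a=np.linspace(0,2*np.pi,181)
def ext(C,r):
    P=np.array([proj(s,(C[0]+r*np.cos(t),C[1]+r*np.sin(t),C[2])) for t in a]); return P[:,0].min(),P[:,0].max(),P[:,1].min(),P[:,1].max()
fz=x["tcp_pos"][2]-.0955
print("flange pred",[(np.array(ext((.497,.116,z),.082))-[230,230,90,90])*3.5 for z in(fz,fz+.004)])
print("dish pred",[(np.array(ext((.497,.116,z),.080))-[230,230,90,90])*3.5 for z in(.028,0.0)])
im=cv2.resize(s["frame"][150:240,280:380,::-1],None,fx=7,fy=6.5,interpolation=cv2.INTER_CUBIC); cv2.imwrite("pics/s35.png",im)
```

```text
flange pred [array([216.23933496, 459.37724416, 237.4513468 , 369.50989704]), array([216.39796846, 460.05935646, 232.63440232, 364.38214235])]
dish pred [array([215.45577419, 441.10846955, 348.1595114 , 483.17315984]), array([214.42647976, 436.89647969, 378.42872054, 514.93165958])]
```

View pics/s35.png

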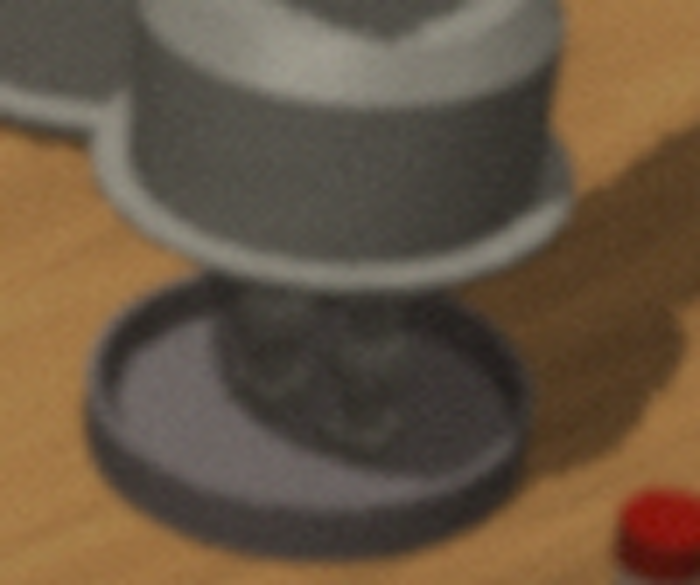

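Aligned within about 1–2 mm. Lowering in stages, watching the drift.

Emit:
servo_tool --deltas '[{"slide": [0, 0, 0.3], "spin": 0}, {"slide": [0, 0, 0.4], "spin": 0}, {"slide": [0, 0, 0.4], "spin": 0}, {"slide": [0, 0, 0.3], "spin": 0}, {"slide": [0, 0, 0], "spin": 0}]'

```text
time_s: 40.2
tcp_pos: [0.4991, 0.1176, 0.18]
ee_rot: [[-0.991, -0.137, 0.005], [-0.137, 0.99, -0.015], [-0.002, -0.016, -1.0]]
wrist_force: [-0.4, 0.3, -2.2]
gripper_width: 0.315
```

Emit:
servo_tool --deltas '[{"slide": [0, 0, 0.4], "spin": 0}, {"slide": [0, 0, 0.4], "spin": 0}, {"slide": [0, 0, 0.4], "spin": 0}, {"slide": [0, 0, 0.2], "spin": 0}, {"slide": [0, 0, 0], "spin": 0}]'

```text
time_s: 40.7
tcp_pos: [0.4993, 0.1169, 0.1414]
ee_rot: [[-0.991, -0.137, 0.004], [-0.137, 0.99, -0.016], [-0.002, -0.016, -1.0]]
wrist_force: [-0.1, 0.1, -1.7]
gripper_width: 0.306
```

Run:
```python
from h import *
s=optics.capture("scene"); x=sense(); print(x["tcp_pos"],x["wrist_force"])
im=cv2.resize(s["frame"][150:240,280:380,::-1],None,fx=7,fy=6.5,interpolation=cv2.INTER_CUBIC); cv2.imwrite("pics/s36.png",im)
```

```text
[0.49949659 0.11701413 0.14177016] [-0.0255966  -0.35900557 -2.16481514]
```

View pics/s36.png

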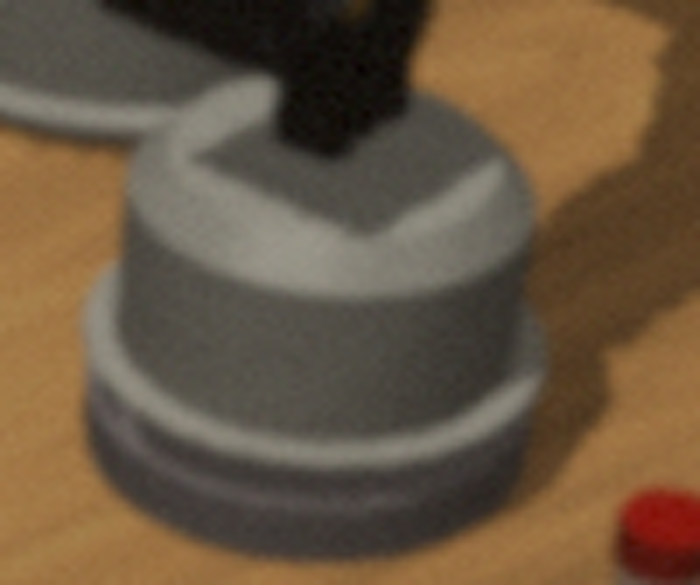

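The flange hangs evenly just above the dish, concentric with the rim. Final lowering.

Emit:
servo_tool --deltas '[{"slide": [0, 0, 0.3], "spin": 0}, {"slide": [0, 0, 0.25], "spin": 0}, {"slide": [0, 0, 0.1], "spin": 0}, {"slide": [0, 0, 0], "spin": 0}]'

```text
time_s: 41.15
tcp_pos: [0.5003, 0.1171, 0.125]
ee_rot: [[-0.99, -0.137, 0.006], [-0.137, 0.99, -0.015], [-0.004, -0.015, -1.0]]
wrist_force: [-0.1, 1.0, -3.0]
gripper_width: 0.31
```

Emit:
servo_tool --deltas '[{"slide": [0, 0, 0.1], "spin": 0}, {"slide": [0, 0, 0.1], "spin": 0}]'

```text
time_s: 41.35
tcp_pos: [0.5004, 0.1156, 0.1227]
ee_rot: [[-0.99, -0.139, 0.006], [-0.139, 0.99, -0.018], [-0.004, -0.019, -1.0]]
wrist_force: [-6.6, -1.9, 14.2]
gripper_width: 0.313
```

Run:
```python
from h import *
s=optics.capture("scene"); x=sense(); print(x["tcp_pos"],x["wrist_force"],x["ee_rot"].round(3).tolist())
im=cv2.resize(s["frame"][150:240,280:380,::-1],None,fx=7,fy=6.5,interpolation=cv2.INTER_CUBIC); cv2.imwrite("pics/s37.png",im)
```

```text
[0.50032861 0.11557672 0.12277408] [-4.84200581 -3.42891446 10.56143516] [[-0.99, -0.139, 0.006], [-0.139, 0.99, -0.018], [-0.004, -0.019, -1.0]]
```

View pics/s37.png

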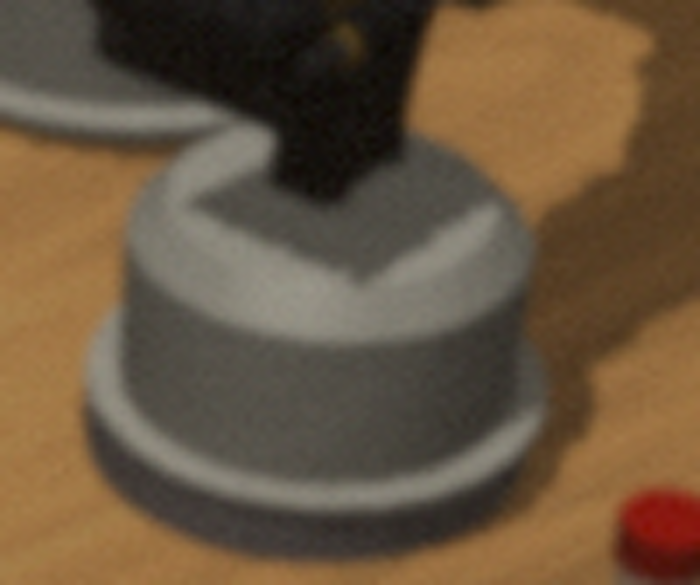

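The flange is down on the rim: TCP z is 0.1227 against 0.1235 expected, with a firm contact force. Releasing and rising.

Emit:
servo_tool --deltas '[{"slide": [0, 0, 0], "spin": 0}, {"slide": [0, 0, 0], "spin": 0}, {"slide": [0, 0, 0], "spin": 0}, {"slide": [0, 0, 0], "spin": 0}, {"slide": [0, 0, 0], "spin": 0}]' --gripper 70

```text
time_s: 41.9
tcp_pos: [0.5023, 0.1164, 0.1249]
ee_rot: [[-0.99, -0.139, 0.012], [-0.14, 0.99, -0.016], [-0.01, -0.017, -1.0]]
wrist_force: [-0.0, -0.2, 0.5]
gripper_width: 0.672
```

Emit:
servo_tool --deltas '[{"slide": [0, 0, -0.3], "spin": 0}, {"slide": [0, 0, -0.6], "spin": 0}, {"slide": [0, 0, -0.8], "spin": 0}, {"slide": [0, 0, -0.8], "spin": 0}, {"slide": [0, 0, -0.8], "spin": 0}, {"slide": [0, 0, -0.8], "spin": 0}, {"slide": [0, 0, -0.5], "spin": 0}]'

```text
time_s: 42.6
tcp_pos: [0.5, 0.1178, 0.2444]
ee_rot: [[-0.99, -0.14, 0.008], [-0.14, 0.99, -0.018], [-0.005, -0.019, -1.0]]
wrist_force: [0.7, 0.3, 0.1]
gripper_width: 0.731
```

Emit:
servo_tool --deltas '[{"slide": [0.3, -0.6, 0], "spin": 0}, {"slide": [0.3, -0.8, 0], "spin": 0}, {"slide": [0.3, -0.8, 0], "spin": 0}, {"slide": [0.3, -0.8, 0], "spin": 0}, {"slide": [0.3, -0.8, 0], "spin": 0}, {"slide": [0.3, -0.8, 0], "spin": 0}, {"slide": [0.3, -0.8, 0], "spin": 0}, {"slide": [0.2, -0.8, 0], "spin": 0}, {"slide": [0.1, -0.6, 0], "spin": 0}, {"slide": [0, 0, 0], "spin": 0}]'

```text
time_s: 43.6
tcp_pos: [0.4559, -0.0707, 0.2466]
ee_rot: [[-0.99, -0.139, 0.004], [-0.139, 0.99, -0.017], [-0.002, -0.018, -1.0]]
wrist_force: [0.1, -0.1, 0.0]
gripper_width: 0.727
```

Run:
```python
from h import *
s=optics.capture("scene"); t=optics.capture("top"); x=sense(); print(x["tcp_pos"],x["wrist_force"],x["time_s"])
cv2.imwrite("pics/s38.png",cv2.resize(s["frame"][100:310,240:480,::-1],None,fx=2.8,fy=2.8,interpolation=cv2.INTER_CUBIC))
crop(t,150,80,350,250,3.5,"t38.png")
```

```text
[ 0.456342   -0.06951542  0.24670233] [ 0.02623759 -0.12262523  0.71700838] 43.7
```

View pics/s38.png

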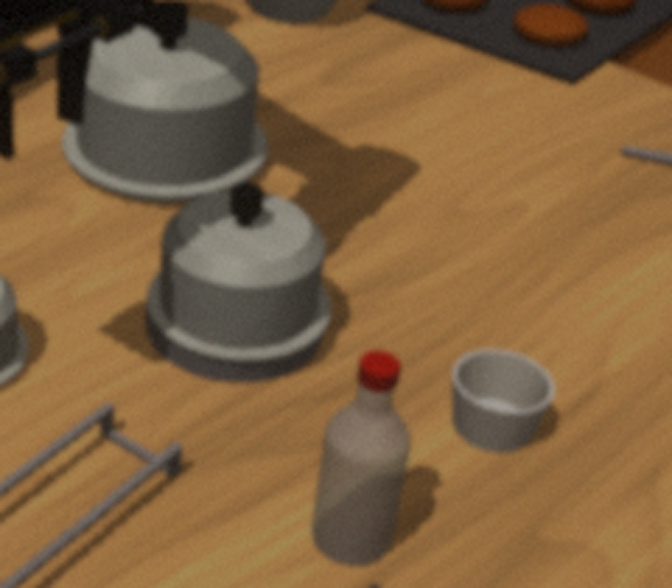

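View pics/t38.png

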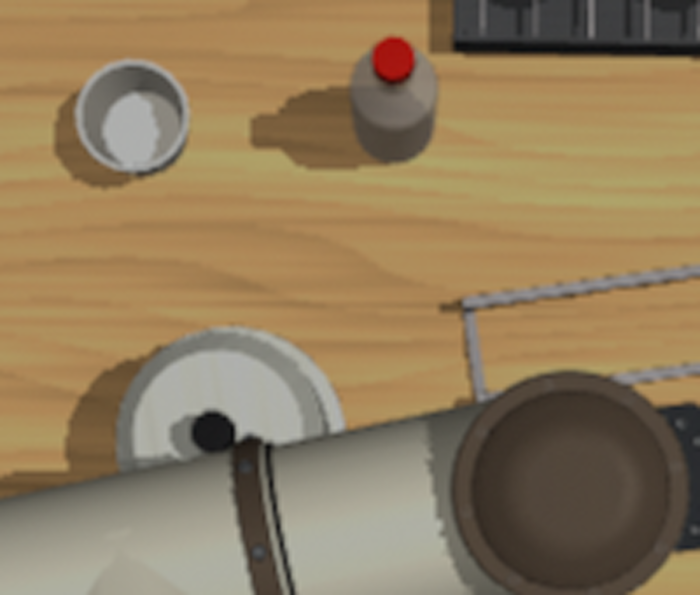

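The cover looks seated and level, and the bottle and cup are in place. As a numeric check I'll compare against the opening picture, when the cover was seated.

Run:
```python
from h import *
s=optics.capture("scene"); a=cv2.imread("pics/scene0.png"); b=s["frame"][:,:,::-1]
g=cv2.cvtColor(s["frame"],cv2.COLOR_RGB2GRAY); x0,y0,x1,y1=312,160,345,185
for n,G in(("start",cv2.cvtColor(a,cv2.COLOR_BGR2GRAY)),("now",g)):
    k,l,st,ce=cv2.connectedComponentsWithStats((G[y0:y1,x0:x1]<60).astype(np.uint8)); i=1+np.argmax(st[1:,4]); print(n,st[i],ce[i]+[x0,y0])
im=np.hstack([cv2.resize(v[150:240,280:375],None,fx=4.2,fy=4.2,interpolation=cv2.INTER_CUBIC) for v in(a,b)]); cv2.imwrite("pics/cmp.png",im)
A=plane(s,(327.64,171.82),.136)
```

```text
start [ 11   4  11  17 139] [327.6618705  171.76258993]
now [ 10   4  12  17 153] [327.52941176 171.86928105]
```

View pics/cmp.png

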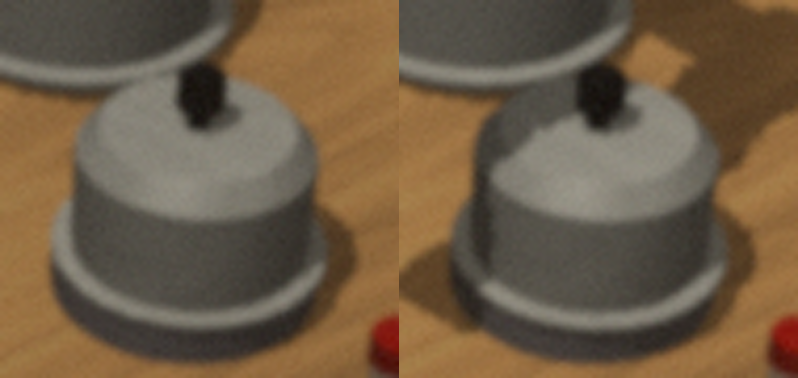

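The knob is within 0.2 px of its opening seated position, and the side-by-side shows the same flange line and level. Handing in.

```bash
python3 -c "
from station import r
print(r.finish_job())"
```

```text
the job is handed in; nothing more can be done
None
```

The job is done and handed in at about 44 s of the 210 s allowed; no verdict was reported. Both bobs stand heavy end down in the dish with the cover back over them. There were only two bobs on the rack; the third slot was empty.

- **Cover off:** I took the middle-sized cover off the dish and set it aside on the left. It was later knocked about 4 cm, so I measured it again before picking it up.
- **Bobs:** I lifted each one by its ball and eased the grip until it swung. Bob1's far end and bob2's near end turned out to be the heavy ones. I stood them about 20–25 mm either side of the dish centre.
- **Plumb:** Both hung about 10–12° short of plumb while eased, and squared up only when they touched the dish floor. Later views before the cover went on showed both upright.
- **Cover back on:** The knob is within 0.2 px of where it was in the opening picture, and the flange looks level all round. The seating height agreed to about 1 mm.
- **Bystanders:** The bottle and cup look undisturbed in the final views.

The bobs cannot be seen under the closed cover, so their final state rests on the views taken just before it was lowered. No check failed. Position estimates from the different cameras disagreed by up to about 3 mm, and one rough estimate of the dish centre by about 5 mm.

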